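# Clamp a cedar slat with the slip-clutch wing screw

## Robot

A 6-joint arm with a two-finger parallel gripper is mounted at the origin on the work surface. World frame = base frame: x ahead of the robot, y to its left, z up, the work surface at z = 0. Lengths are in m, angles in rad, forces in N, time in s.
With the tool pointing down it reaches from about 0.375 to 0.925 m from the base axis. Payload 5.7 kg.
Tool frame: the origin (TCP) lies on the front face of the gripper's body, between the roots of the fingers; the fingertips stand 73 mm ahead of it and the grasp point (between the pads) lies 54 mm ahead of it; z points along the fingers, x is the direction in which the jaws open and shut, and the axes are right-handed (so a half turn about z gives the same grasp; the last joint's range is limited). The gripper opens to 85 mm and grips with 20 to 120 N. Pads are 22 mm wide; open, the fingers measure 114 mm over their backs; the gripper's body (76 mm by 85 mm) begins 54 mm behind the grasp point. The pads swing forward as they close: fully open they stand 13 mm farther back than shut.
Start: joints at [-0.115, 0.359, 1.51, -0, 1.272, -0.115], TCP at [0.6, -0, 0.304] pointing down, gripper open.
Joint ranges: [-2.97, 2.97], [-1.01, 2.36], [0.21, 2.38], [-0.96, 4.11], [0.2, 2.71], [-2.98, 2.98]. Speed limits (rad/s): [2.39, 2.39, 3.14, 3.14, 3.14, 3.14].

## Interface

Orientations are given as a 3x3 rotation matrix whose columns are the frame's x, y, z axes.
In Python, from workcell import monitor, snapshot, camera_info, env, finder gives the robot as it stands.
- The arm moves only by the tool arm_command, never from a script. Its argument "moves" is a list of rows, each a list of 3 entries, a list of its own where there are three numbers: the turn, a rotation vector about the tool's x, y, z in degrees, then the shift along the tool's x, y, z in units of 30 mm (1.0 is 30 mm), then the finger opening in mm, from 0 to 85.4. A call has 1 to 10 rows; each row shifts and turns the pose as measured when the row begins, along the tool's axes as they then stand; what a row does not reach is not made up. A row lasts 1/12 s, in which the tool goes at most 41.7 mm and 7.16 degrees, less where a joint would pass 70% of its speed; a pose out of reach is approached as far as the arm can. A call is refused whole if a number of a shift passes 1 or a number of a turn 7.16, either way. A call with a gripper value outside its range is refused whole. The fingers move at their own pace and stop on an object; "squeeze" is the grip in N (left out, the last holds). Time passes only in rows, so rows that do not move let the fingers close. It gives the time, the measured TCP pose, the force and the opening at its end, in the units of the state.
- monitor.get_state(): the state, without advancing time (a new reading comes with each control period).
- snapshot(name): name is "scene" or "side" or "wrist"; returns the picture (384x512x3 uint8, blue, green, red); there is no depth.
- camera_info(name): a dict with "camera_matrix" (3x3 intrinsics, pixels), "dist" ([k1, k2, p1, p2, k3] as OpenCV has them; the pictures are not rectified), "cam_to_world" (4x4, takes a point from camera to world coordinates). Camera axes: x right, y down, z forward; pixel columns grow to the right and rows downward; lengths in m; the calibration is good to about 2 mm. A picture is of the moment at which its call begins: read the wrist's pose just before it. camera_info takes no time and is no camera call; for the wrist camera it gives the pose at the moment of the call.
- env.job_done(): hands the job in, once; it reports no verdict.
Trained networks look in the newest picture that a camera, given by its name, has taken for a name from the list of things; names that differ only in an ending like _2 or _b are one class to them, and where a whole thing is asked for, a point or a joint stands for the part that bears it (a point fixed in the world has none). Each returns a list of dicts, best first, with "p" (0 to 1); they miss things now and then, are a little off and sometimes report something else, mostly with a low value. They report only what shows in the picture. A call takes as long as a camera call. They do not tell look-alikes from the thing itself.
- finder.look_for(camera, thing): "extent" ([left, top, right, bottom] in pixels, round what is visible of it).
The state is a dict: "time_s": time; "joint_pos": joint angles; "qvel": joint speeds; "effort": joint torques, N m; "position": TCP position; "tcp_rot": TCP orientation; "wrist_force": force on the tool from outside, world axes, zero at the start; "torque": the same for the moment, N m; "width": finger opening in m.
Only numpy, scipy, OpenCV 4.12 (cv2) and the standard library are available. Lean on these libraries where they do the work, as an engineer would, in place of code of your own. Each camera call takes 0.05 s, during which the arm holds its last target.

## Task

Slide the loose cedar slat endwise under the bridge of the bench clamp until its end is fully home against the end stop, then tighten the wing screw clockwise until you feel its drag clutch slip for the first time. Stop there, within 20 degrees of slip, and let go, leaving the slat clamped against the stop. Leave the scraper, mallet, tin and wedge alone.

Things in the scene. Friction and masses are not known exactly. Their poses are not given: they have to be found in the camera images.
- slat_mid (a point): Centre of the loose flat cedar slat, 170 mm long (its y axis), 40 mm wide (x), 16 mm thick (z up), about 60 g; it lies flat on the table. It is the same at both ends.
- bed (a point): Point on the bed of the fixed grey clamp (flat, 30 mm above the table), right below the screw axis. Clamp axes: z up, +y the way the slat is pushed in, x across. The bed reaches from y -60 mm (open end) to +50 mm, 96 mm wide. Two 8 mm high guides, 55 mm apart at the mouth, narrowing to 45, lead in. With the slat home its centre is at y -37 mm, 8 mm above the bed; its outer end overhangs the bed by 62 mm.
- stop (a point): Middle of the end stop's face, 60 mm wide, which the slat's leading end must meet; 48 mm in +y from the screw axis, 8 mm above the bed.
- wing_mid (a point): Centre of the screw's wing: an upright dark steel blade 36 mm long (its x axis), 10 mm thick (y), 28 mm tall, on the screw axis above the bridge; it does not rise or sink. Top 88 mm, lower edge 60 mm above the bed, over a 20 mm hub on a 38 mm collar. Clockwise from above drives the jaw down 4 mm per rad. The clutch first slips 0.8 to 2.6 rad after the start: grip anew if needed.
- clamp: The clamp, bolted down; origin on the table below the screw axis; axes as at the bed point. Its bridge spans y -17 to +17 mm, underside 30 mm, top 50 mm above the bed, on two cheeks 47 mm apart between which the slat passes. A round steel jaw, 20 mm across, hangs from the bridge; its underside is 19 to 25 mm above the bed at the start (it differs).
- pin_foot (a point): Foot of the 4 mm brass telltale pin in the wing's top, on the screw axis, level with the top at zero slip; it rises a mere 2 mm per rad of clockwise slip, and stays. The wing takes about 0.14 N m to turn; when the jaw bears on the slat this rises within about 0.2 rad to 0.32 N m, where the clutch slips: the wing turns on at that steady torque, the tabbed collar under it stands still. At rest the torque may sag by up to 0.28.
- bedplate: The clamp's steel bed plate, 96 x 110 x 12 mm; origin is the same as the bed point.
- slat: The slat, as above; origin at the centre of its underside.
- scraper: Bystander: bark scraper, 240 mm, lying flat; origin on its underside.
- mallet: Bystander: wooden mallet, lying; head 110 mm by 56 mm, handle 160 mm; origin under the head's centre.
- tin: Bystander: open steel tin, 76 mm across, 90 mm high; origin at the centre of its underside.
- wedge: Bystander: stepped wooden wedge, 90 x 35 x 32 mm; origin at the centre of its underside.
There are look-alikes about, which are no part of the job. Leave any purple look-alike of the clamp alone.

How it is judged:
By the outcome, as a careful person would: the job done as asked, in the order asked, and still so for the second after the job is handed in, with the robot touching nothing.
It also fails if it takes over 72 s, if anything falls off the work surface, if the arm or the gripper's body presses on something with over 40 N, if the wrist force passes 120 N, or if a joint passes its speed limit or range.

## Working session

There is one attempt and no reset: what is moved stays moved. The work goes in short steps, Python scripts to look and compute and a tool call to move; the robot and the scene stay as the last step left them, time stands still between calls to the robot, and variables do not carry over. Pictures are saved under pics/ and viewed, and the job is handed in when it is done.

Besides the shell and the picture viewer there is one more tool, called after "Request:" in YAML: its name, and indented under it one key for each argument. arm_command: Moves the arm, as the interface text tells. Its arguments: {"type":"object","properties":{"moves":{"type":"array","items":{"type":"array"}},"squeeze":{"type":"number"}},"required":["moves"]}

```bash
ls; mkdir -p pics; python3 - <<'E'
from workcell import monitor, snapshot, camera_info, env, finder
import cv2,numpy as np
np.set_printoptions(precision=4,suppress=True)
for n in ["scene","side","wrist"]:
    im=snapshot(n); cv2.imwrite(f"pics/{n}0.png",im)
    c=camera_info(n); print(n,c["camera_matrix"],c["dist"],c["cam_to_world"])
    for t in ["slat_mid","bed","stop","wing_mid","clamp","slat","pin_foot"]:
        r=finder.look_for(n,t); print(t,[(np.round(q["extent"]).tolist(),round(q["p"],2)) for q in r[:3]])
s=monitor.get_state(); print(s)
E
```

```text
pics
scene [[485.7181   0.     265.7413]
 [  0.     485.7181 189.7693]
 [  0.       0.       1.    ]] [-0.1048  0.      0.      0.      0.    ] [[ 0.6506  0.6031 -0.4614  1.2125]
 [ 0.7593 -0.5053  0.41   -0.4985]
 [ 0.0141 -0.6171 -0.7867  1.1663]
 [ 0.      0.      0.      1.    ]]
slat_mid [([132.0, 233.0, 196.0, 264.0], 0.79)]
bed [([213.0, 144.0, 251.0, 171.0], 0.88), ([220.0, 178.0, 266.0, 215.0], 0.64), ([283.0, 175.0, 335.0, 198.0], 0.56)]
stop [([212.0, 128.0, 252.0, 171.0], 0.72), ([286.0, 154.0, 339.0, 204.0], 0.71), ([220.0, 169.0, 268.0, 220.0], 0.65)]
wing_mid [([311.0, 156.0, 321.0, 168.0], 0.67), ([242.0, 171.0, 248.0, 185.0], 0.44)]
clamp [([212.0, 127.0, 252.0, 172.0], 0.84), ([219.0, 166.0, 267.0, 219.0], 0.81), ([286.0, 155.0, 335.0, 204.0], 0.66)]
slat [([136.0, 233.0, 196.0, 260.0], 0.65)]
pin_foot []
side [[400.1073   0.     259.9634]
 [  0.     400.1073 192.1297]
 [  0.       0.       1.    ]] [0.03 0.   0.   0.   0.  ] [[ 0.8207 -0.4231  0.384   0.23  ]
 [-0.5711 -0.6296  0.5268 -0.3889]
 [ 0.0188 -0.6516 -0.7583  0.7796]
 [ 0.      0.      0.      1.    ]]
s
[... 1223 characters left out ...]
 [([114.0, 74.0, 223.0, 189.0], 0.84), ([0.0, 3.0, 92.0, 109.0], 0.84), ([208.0, 2.0, 300.0, 12.0], 0.67)]
slat [([166.0, 272.0, 218.0, 343.0], 0.56)]
pin_foot []
{'time_s': 1.2, 'joint_pos': array([-0.1151,  0.3588,  1.5104,  0.    ,  1.2725, -0.1151]), 'qvel': array([ 0.0001,  0.0005,  0.0001,  0.0001, -0.0007,  0.0013]), 'effort': array([  0.0001, -52.7599, -27.9049,  -0.0001,   0.002 ,   0.    ]), 'position': array([ 0.6   , -0.    ,  0.3039]), 'tcp_rot': array([[ 1.    , -0.    , -0.0001],
       [-0.    , -1.    ,  0.    ],
       [-0.0001, -0.    , -1.    ]]), 'wrist_force': array([-0.1412, -0.8378, -0.0074]), 'torque': array([-0.0343, -0.013 , -0.0093]), 'width': 0.08573212474900495}
```

View images.

View pics/scene0.png

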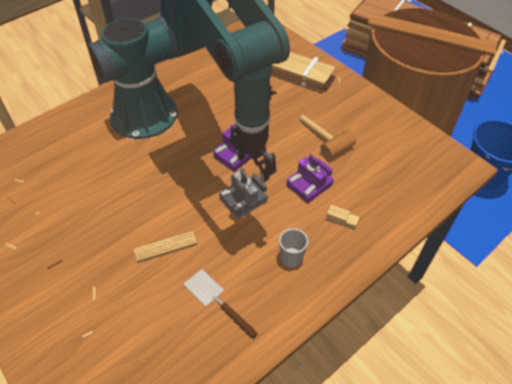

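View pics/side0.png

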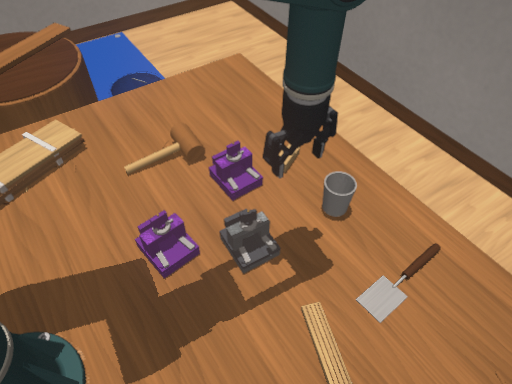

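View pics/wrist0.png

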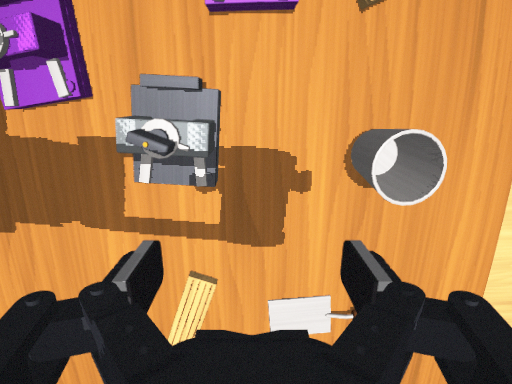

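```bash
python3 - <<'E'
import cv2
s=cv2.imread('pics/side0.png'); cv2.imwrite('pics/side0c.png',cv2.resize(s[130:384,110:360],None,fx=2.3,fy=2.3,interpolation=3))
s=cv2.imread('pics/scene0.png'); cv2.imwrite('pics/scene0c.png',cv2.resize(s[110:280,120:350],None,fx=3.3,fy=3.3,interpolation=3))
E
```

```text
(no output)
```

View pics/side0c.png

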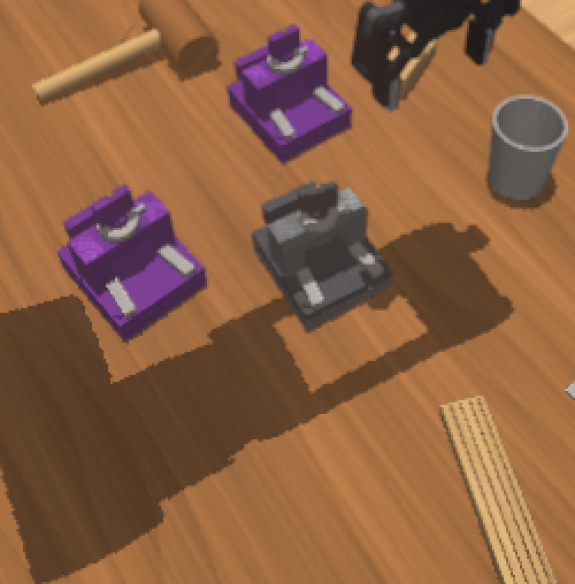

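View pics/scene0c.png

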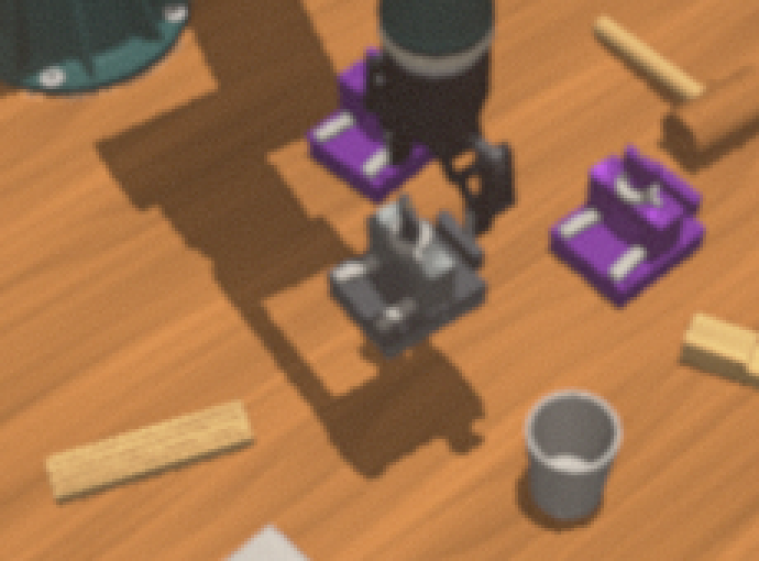

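```bash
cat > h.py <<'E'
from workcell import monitor, snapshot, camera_info, env, finder
import cv2,numpy as np
np.set_printoptions(precision=4,suppress=True)
def ray2z(n,px,z,ci=None):
    c=ci or camera_info(n); K=np.array(c["camera_matrix"]);D=np.array(c["dist"]);T=np.array(c["cam_to_world"])
    u=cv2.undistortPoints(np.array(px,float).reshape(-1,1,2),K,D).reshape(-1,2)
    d=np.c_[u,np.ones(len(u))]@T[:3,:3].T; o=T[:3,3]
    return o+d*((z-o[2])/d[:,2])[:,None]
def proj(n,P,ci=None):
    c=ci or camera_info(n); T=np.linalg.inv(np.array(c["cam_to_world"]))
    P=np.array(P,float).reshape(-1,3)
    return cv2.projectPoints(P,cv2.Rodrigues(T[:3,:3])[0],T[:3,3],np.array(c["camera_matrix"]),np.array(c["dist"]))[0].reshape(-1,2)
E
python3 - <<'E'
import cv2
s=cv2.imread('pics/wrist0.png'); cv2.imwrite('pics/wrist0c.png',cv2.resize(s[60:200,100:240],None,fx=4.2,fy=4.2,interpolation=3))
s=cv2.imread('pics/scene0.png'); cv2.imwrite('pics/scene0s.png',cv2.resize(s[220:270,120:210],None,fx=8,fy=8,interpolation=3))
E
```

```text
(no output)
```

View pics/wrist0c.png

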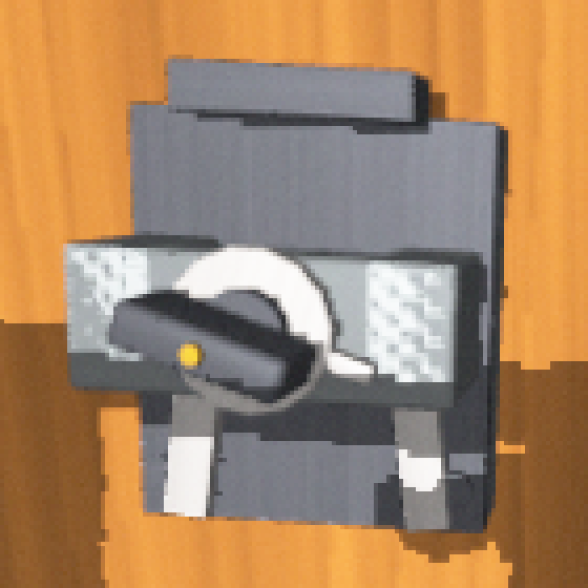

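View pics/scene0s.png

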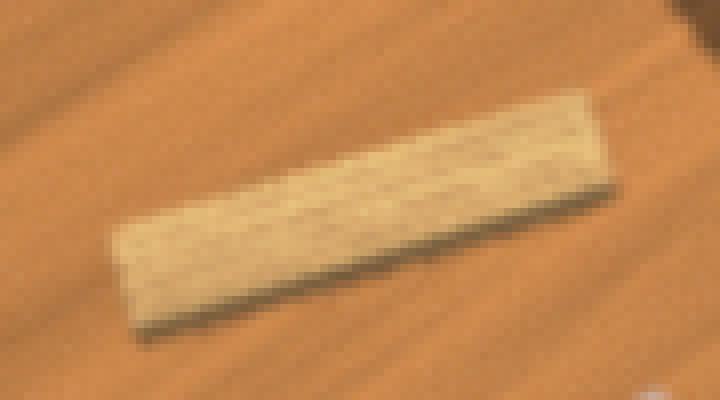

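```bash
python3 - <<'E'
from h import *
from scipy.optimize import least_squares
c=camera_info("wrist")
px=np.array([[132,102],[505,122],[490,530],[145,512]])/4.2+[100,60]
W=ray2z("wrist",px,0.030,c);print(W)
L=np.array([[-48,50],[48,50],[48,-60],[-48,-60]])/1000
def pose(p,L,z):
    R=np.array([[np.cos(p[2]),-np.sin(p[2])],[np.sin(p[2]),np.cos(p[2])]])
    return np.c_[L@R.T+p[:2],np.full(len(L),z)]
f=lambda p:(proj("wrist",pose(p,L,.03),c)-px).ravel()
r=least_squares(f,[.5,.1,0]);print("clamp",r.x,np.degrees(r.x[2]),r.fun)
print("pin pred",proj("wrist",[*r.x[:2],.118],c),"seen",np.array([190,355])/4.2+[100,60])
cs=camera_info("scene")
for n,pp in [("scene",np.array([[112,225],[590,92],[606,184],[138,325]])/8+[120,220])]:
    W=ray2z(n,pp,.016);print(W,W.mean(0))
    L2=np.array([[-20,-85],[-20,85],[20,85],[20,-85]])/1000
    r2=least_squares(lambda p:(proj(n,pose(p,L2,.016),cs)-pp).ravel(),[*W.mean(0)[:2],0]);print("slat",r2.x,np.degrees(r2.x[2]),r2.fun)
    print("wrist pred slat",proj("wrist",pose(r2.x,L2,.016),c))
print(proj("scene",[*r.x[:2],.118]),proj("side",[*r.x[:2],.118]))
E
```

```text
[[ 0.4689  0.0895  0.03  ]
 [ 0.5652  0.0834  0.03  ]
 [ 0.5582 -0.0249  0.03  ]
 [ 0.4617 -0.0197  0.03  ]]
clamp [ 0.5138  0.037  -0.0627] -3.5900357300500145 [ 0.1389 -0.4084 -0.321  -0.4639 -0.193   0.8205  0.3931  0.1551]
pin pred [[150.1453 142.7932]] seen [145.2381 144.5238]
[[ 0.4596 -0.3113  0.016 ]
 [ 0.5209 -0.1521  0.016 ]
 [ 0.5556 -0.17    0.016 ]
 [ 0.4994 -0.3252  0.016 ]] [ 0.5089 -0.2396  0.016 ]
slat [ 0.5088 -0.2396 -0.361 ] -20.681815359851953 [-0.1448  0.2774 -0.4419  0.0049  1.2423 -0.0807 -0.6549 -0.2649]
wrist pred slat [[160.0248 366.4767]
 [192.5969 275.9709]
 [220.8857 285.2999]
 [185.1964 374.052 ]]
[[243.4504 173.7661]] [[249.0728 212.6461]]
```

Request:
arm_command:
  moves:
    - [[0,0,2],[-0.4,1,0.1],60]
    - [[0,0,2],[-0.4,1,0.1],60]
    - [[0,0,2],[-0.3,1,0.1],60]
    - [[0,0,2],[-0.3,1,0.1],60]
    - [[0,0,2],[-0.2,1,0.1],60]
    - [[0,0,2],[-0.2,1,0.1],60]
    - [[0,0,2],[-0.1,1,0.1],60]
    - [[0,0,2],[-0.1,1,0.1],60]
    - [[0,0,2],[0,1,0.1],60]
    - [[0,0,2],[0,1,0.1],60]

```text
time_s: 2.03
position: [0.4916, -0.2951, 0.2736]
tcp_rot: [[0.938, -0.347, 0.007], [-0.347, -0.938, 0.001], [0.006, -0.003, -1.0]]
wrist_force: [1.0, 0.6, -0.3]
width: 0.06
```

```bash
python3 - <<'E'
from h import *
for n in ["wrist"]:
    c=camera_info(n);im=snapshot(n); cv2.imwrite(f"pics/{n}1.png",im);np.save('c1.npy',c["cam_to_world"])
s=monitor.get_state();print(s["position"],s["tcp_rot"],s["wrist_force"],s["time_s"],s["joint_pos"])
L2=np.array([[-20,-85,16],[-20,85,16],[20,85,16],[20,-85,16]])/1000
a=-.361;R=np.array([[np.cos(a),-np.sin(a),0],[np.sin(a),np.cos(a),0],[0,0,1]])
print(proj("wrist",L2@R.T+[.5088,-.2396,0],c))
E
```

```text
[ 0.4901 -0.3003  0.2731] [[ 0.9365 -0.3506  0.0051]
 [-0.3506 -0.9365 -0.0029]
 [ 0.0058  0.001  -1.    ]] [-0.5159 -4.274  -0.2014] 2.0833 [-0.6703  0.35    1.6072  0.0009  1.1785 -0.3124]
[[229.4652 192.2566]
 [227.6831  26.2028]
 [268.3698  26.5061]
 [265.3289 192.4478]]
```

View pics/wrist1.png

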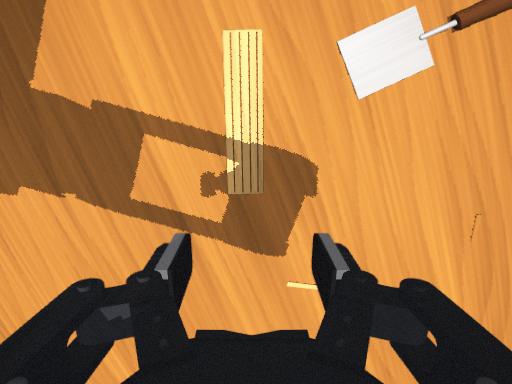

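```bash
cat >> h.py <<'E'
from scipy.optimize import least_squares
def pose(p,L,z):
    R=np.array([[np.cos(p[2]),-np.sin(p[2])],[np.sin(p[2]),np.cos(p[2])]])
    return np.c_[np.asarray(L)@R.T+p[:2],np.broadcast_to(z,len(L))]
def fit(n,c,L,z,px,p0):
    return least_squares(lambda p:(proj(n,pose(p,L,z),c)-px).ravel(),p0)
E
python3 - <<'E'
from h import *
c=camera_info("wrist");
L2=np.array([[-20,-85],[-20,85],[20,85],[20,-85]])/1000
r=fit("wrist",c,L2,.016,np.array([[228,193.5],[223,30],[263.5,30],[264,193.]]),[.509,-.24,-.36])
print(r.x,np.degrees(r.x[2]),r.fun)
g=pose(r.x,[[0,-.065]],.0)[0];s=monitor.get_state();d=g-s["position"];d[2]=.085-s["position"][2]
print(g,"tool shift units",s["tcp_rot"].T@d/.03, "yaw tool deg",np.degrees(np.arctan2(s["tcp_rot"][1,0],s["tcp_rot"][0,0])))
E
```

```text
[ 0.5033 -0.2472 -0.3468] -19.868533559822072 [ 0.071   1.3799 -0.1135 -0.8486  0.1469 -1.3827 -0.1051  1.4479]
[ 0.4812 -0.3083  0.    ] tool shift units [-0.2208  0.3486  6.2692] yaw tool deg -20.522847990113657
```

Request:
arm_command:
  moves:
    - [[0,0,-0.3],[-0.1,0.1,0.9],62]
    - [[0,0,-0.3],[-0.1,0.1,0.9],62]
    - [[0,0,0],[0,0.05,0.9],62]
    - [[0,0,0],[0,0,0.9],62]
    - [[0,0,0],[0,0,0.9],62]
    - [[0,0,0],[0,0,0.9],62]
    - [[0,0,0],[0,0,0.6],62]
    - [[0,0,0],[0,0,0],62]

```text
time_s: 2.75
position: [0.4852, -0.3141, 0.0897]
tcp_rot: [[0.938, -0.347, 0.014], [-0.347, -0.938, -0.011], [0.017, 0.006, -1.0]]
wrist_force: [0.6, -0.1, -0.5]
width: 0.062
```

```bash
python3 - <<'E'
from h import *
im=snapshot("wrist"); cv2.imwrite(f"pics/wrist2.png",im)
im=snapshot("side"); cv2.imwrite(f"pics/side2.png",cv2.resize(im[200:384,200:420],None,fx=3,fy=3))
s=monitor.get_state();print(s["position"],s["tcp_rot"],s["wrist_force"],s["time_s"])
E
```

```text
[ 0.4864 -0.315   0.0925] [[ 0.9376 -0.3473  0.0172]
 [-0.3471 -0.9377 -0.0137]
 [ 0.0209  0.0068 -0.9998]] [-0.5547  0.1325  1.0319] 2.85
```

View pics/wrist2.png

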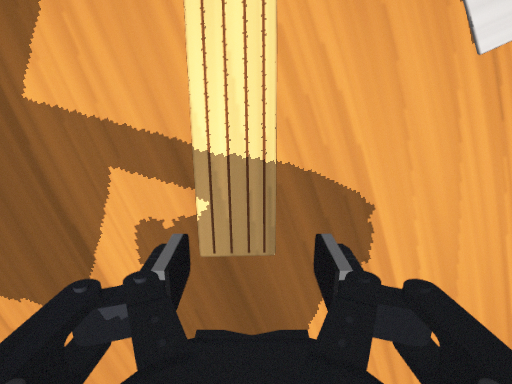

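View pics/side2.png

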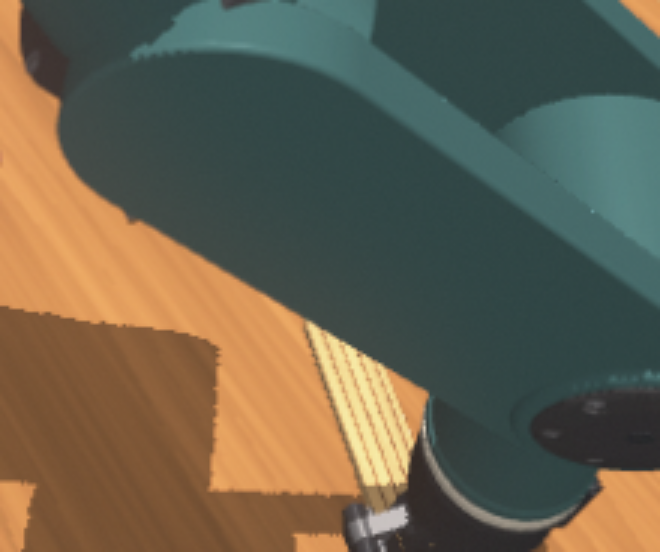

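```bash
cat >> h.py <<'E'
def lev(s):
    r=s["tcp_rot"][2]; # desired z in tool frame = -r
    return np.degrees([r[1],-r[0]])
def toolpt(s,p): return s["position"]+s["tcp_rot"]@np.array(p)
E
python3 - <<'E'
from h import *
s=monitor.get_state();c=camera_info("wrist")
for p in [(0,-.011,.068),(0,.011,.068),(0,0,.068),(.031,-.011,.068),(-.031,-.011,.068)]:
    print(p,proj("wrist",toolpt(s,p),c),toolpt(s,p))
print(lev(s))
W=ray2z("wrist",[[201,256],[275,255],[193,150],[277,150]],.016,c);print(W)
print("in tool",(W-s["position"])@s["tcp_rot"])
E
```

```text
(0, -0.011, 0.068) [[252.2679 226.6588]] [ 0.4914 -0.3056  0.0244]
(0, 0.011, 0.068) [[252.2251 266.8246]] [ 0.4838 -0.3262  0.0246]
(0, 0, 0.068) [[252.2462 247.1999]] [ 0.4876 -0.3159  0.0245]
(0.031, -0.011, 0.068) [[316.0307 226.592 ]] [ 0.5205 -0.3163  0.0251]
(-0.031, -0.011, 0.068) [[188.522  226.5045]] [ 0.4624 -0.2948  0.0238]
[ 0.3913 -1.1959]
[[ 0.459  -0.3153  0.016 ]
 [ 0.496  -0.3287  0.016 ]
 [ 0.4776 -0.262   0.016 ]
 [ 0.5152 -0.276   0.016 ]]
in tool [[-0.0272  0.0093  0.076 ]
 [ 0.0121  0.009   0.0768]
 [-0.0283 -0.0471  0.0756]
 [ 0.0118 -0.047   0.0765]]
```

Request:
arm_command:
  moves:
    - [[0.4,-1.2,0],[-0.25,-0.4,0],62]
    - [[0,0,0],[0,0,0.3],62]
    - [[0,0,0],[0,0,0.25],62]
    - [[0,0,0],[0,0,0],62]

```text
time_s: 3.18
position: [0.4864, -0.3014, 0.0798]
tcp_rot: [[0.938, -0.347, 0.005], [-0.347, -0.938, -0.004], [0.006, 0.002, -1.0]]
wrist_force: [0.6, 0.7, -0.1]
width: 0.0622
```

```bash
python3 - <<'E'
from h import *
s=monitor.get_state();print(s["position"],s["tcp_rot"],s["wrist_force"],s["time_s"],lev(s))
im=snapshot("wrist"); cv2.imwrite(f"pics/wrist3.png",im)
E
```

```text
[ 0.4864 -0.3014  0.0798] [[ 0.938  -0.3466  0.0054]
 [-0.3466 -0.938  -0.0041]
 [ 0.0065  0.0019 -1.    ]] [ 0.576   0.6528 -0.0565] 3.1833 [ 0.1108 -0.37  ]
```

View pics/wrist3.png

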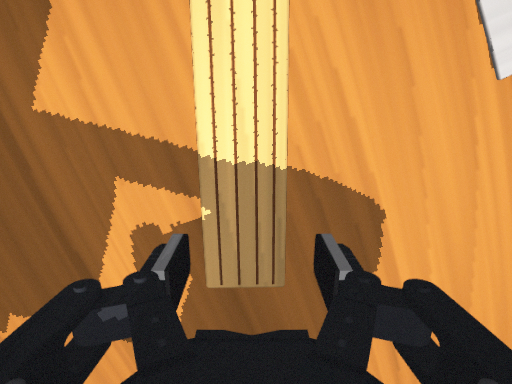

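Request:
arm_command:
  moves:
    - [[0,-0.3,0],[-0.1,0,0.2],60]
    - [[0,0,0],[0,0,0],50]
    - [[0,0,0],[0,0,0],38]
    - [[0,0,0],[0,0,0],34]
    - [[0,0,0],[0,0,0],34]
    - [[0,0,0],[0,0,0],34]
  squeeze: 60

```text
time_s: 3.73
position: [0.4847, -0.3016, 0.0755]
tcp_rot: [[0.938, -0.347, 0.003], [-0.347, -0.938, -0.005], [0.005, 0.004, -1.0]]
wrist_force: [0.1, 0.2, 0.1]
width: 0.0383
```

Request:
arm_command:
  moves:
    - [[0,0,0],[0,0,0],30]
    - [[0,0,0],[0,0,0],30]
    - [[0,0,0],[0,0,-0.5],30]
    - [[0,0,0],[0,0,-0.7],30]
    - [[0,0,0],[0,0,-0.7],30]
    - [[0,0,0],[0,0,0],30]

```text
time_s: 4.23
position: [0.4829, -0.3006, 0.132]
tcp_rot: [[0.938, -0.347, -0.001], [-0.347, -0.938, -0.002], [-0.001, 0.002, -1.0]]
wrist_force: [0.4, -0.2, 0.6]
width: 0.0386
```

```bash
python3 - <<'E'
from h import *
s=monitor.get_state();print(s["position"],s["tcp_rot"],s["wrist_force"],s["torque"],s["time_s"],s["width"],lev(s))
im=snapshot("wrist"); cv2.imwrite(f"pics/wrist4.png",im)
im=snapshot("scene"); cv2.imwrite(f"pics/scene4.png",cv2.resize(im[120:320,80:320],None,fx=3,fy=3))
E
```

```text
[ 0.4829 -0.3006  0.132 ] [[ 0.9378 -0.3471 -0.0012]
 [-0.3471 -0.9378 -0.0016]
 [-0.0006  0.0019 -1.    ]] [ 0.3849 -0.1582  0.5844] [-0.0418 -0.0103  0.0041] 4.2333 0.03857032934701794 [0.1073 0.0335]
```

View pics/wrist4.png

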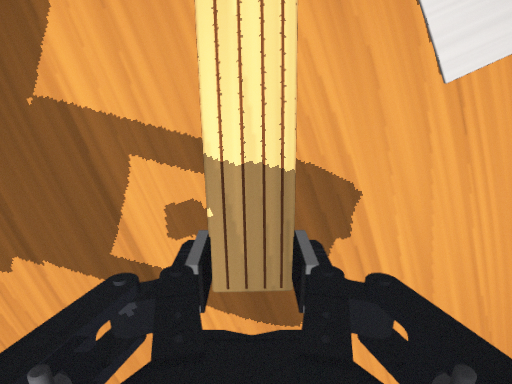

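View pics/scene4.png

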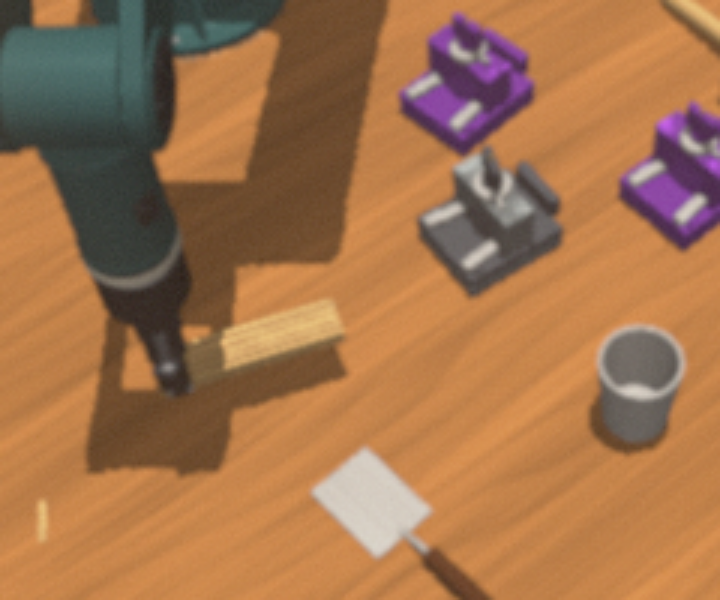

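Request:
arm_command:
  moves:
    - [[0,0,-3.3],[-0.1,-0.7,0],30]
    - [[0,0,-3.3],[-0.1,-0.7,0],30]
    - [[0,0,-3.3],[0,-0.7,0],30]
    - [[0,0,-3.3],[0,-0.7,0],30]
    - [[0,0,-3.3],[0,-0.7,0],30]
    - [[0,0,0],[0,-0.2,0],30]
    - [[0,0,0],[0,0,0],30]

```text
time_s: 4.92
position: [0.4976, -0.1856, 0.1215]
tcp_rot: [[0.998, -0.057, -0.013], [-0.057, -0.998, 0.005], [-0.013, -0.004, -1.0]]
wrist_force: [-1.9, -0.1, -0.8]
width: 0.0385
```

```bash
python3 - <<'E'
from h import *
s=monitor.get_state();print(s["position"],s["tcp_rot"],s["wrist_force"],s["time_s"],s["width"],lev(s),np.degrees(np.arctan2(s["tcp_rot"][1,0],s["tcp_rot"][0,0])))
im=snapshot("wrist"); cv2.imwrite(f"pics/wrist5.png",im)
im=snapshot("side"); cv2.imwrite(f"pics/side5.png",cv2.resize(im[180:384,120:360],None,fx=3,fy=3))
E
```

```text
[ 0.4976 -0.1856  0.1215] [[ 0.9983 -0.0571 -0.0129]
 [-0.0571 -0.9984  0.0048]
 [-0.0132 -0.004  -0.9999]] [-1.9169 -0.1136 -0.8433] 4.9167 0.03853540199000452 [-0.2311  0.7562] -3.2712983890407767
```

View pics/wrist5.png

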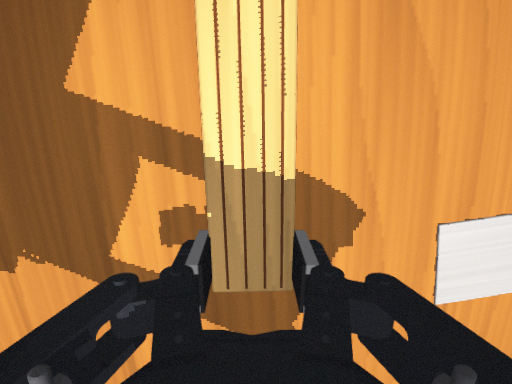

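View pics/side5.png

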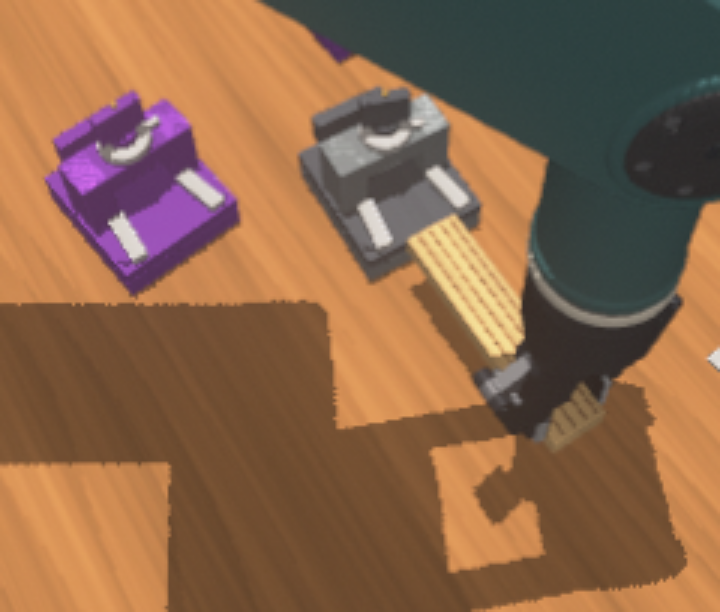

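```bash
python3 - <<'E'
from h import *
im=snapshot("side"); cv2.imwrite("pics/side6f.png",im); cv2.imwrite(f"pics/side6.png",cv2.resize(im[200:300,205:325],None,fx=6.5,fy=6,interpolation=2)) if 0 else cv2.imwrite(f"pics/side6.png",cv2.resize(im[200:300,205:325],None,fx=6,fy=6,interpolation=2))
im=snapshot("scene"); cv2.imwrite("pics/scene6f.png",im); cv2.imwrite(f"pics/scene6.png",cv2.resize(im[160:260,160:280],None,fx=6,fy=6,interpolation=2))
E
```

```text
(no output)
```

View pics/side6.png

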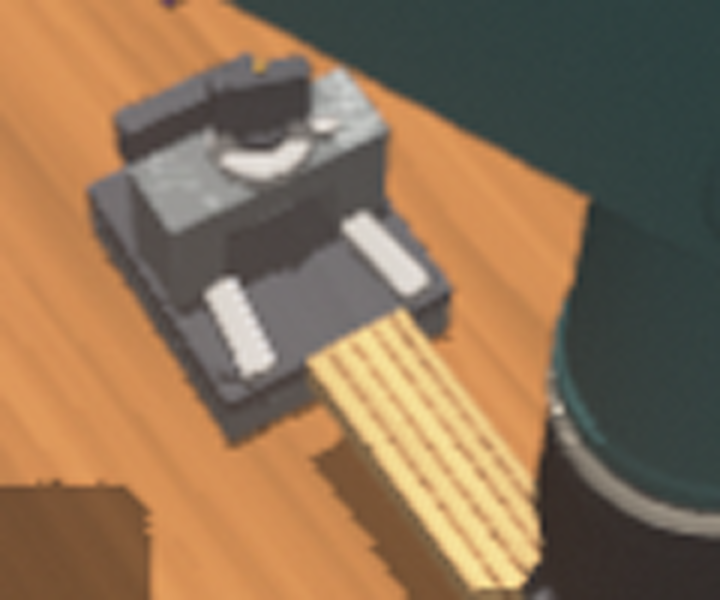

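View pics/scene6.png

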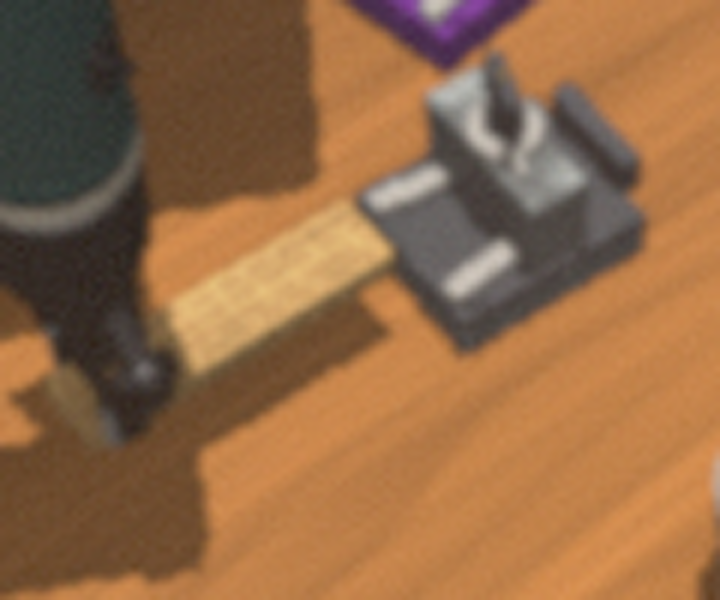

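```bash
python3 - <<'E'
from h import *
L=np.array([[-48,-60],[48,-60],[-48,50]])/1000
ps=np.array([[234,402],[450,292],[92,190]])/6-.42+[205,200]
L3=np.array([[-48,-60],[48,-60],[48,50]])/1000
pc=np.array([[360,197],[463,326],[643,215]])/6-.42+[160,160]
P0=[.514,.037,-.06]
s=monitor.get_state(); zt=s["position"][2]-.0755+.016
for n,l,p,sl in [("side",L,ps,[[310,358],[405,310]]),("scene",L3,pc,[[350,202],[396,248]])]:
    c=camera_info(n); r=fit(n,c,l,.03,p,P0); print(n,r.x,np.degrees(r.x[2]),r.fun)
    q=np.array(sl)/6-.42+([205,200] if n=="side" else [160,160])
    W=ray2z(n,q,zt,c); a=r.x[2]; R=np.array([[np.cos(a),-np.sin(a)],[np.sin(a),np.cos(a)]])
    print("slat lead corners world",W," in clamp mm",1000*(W[:,:2]-r.x[:2])@R, "with tool",(W-s["position"])@s["tcp_rot"]*1000)
    print("pin",proj(n,[*r.x[:2],.118],c))
E
```

```text
side [ 0.5112  0.0358 -0.0648] -3.7135889425538178 [-0.5622  0.7707  1.3099 -0.3695 -0.7417 -0.631 ]
slat lead corners world [[ 0.4822 -0.0366  0.0628]
 [ 0.5206 -0.0393  0.0628]]  in clamp mm [[-24.1639 -74.103 ]
 [ 14.3176 -74.3496]] with tool [[ -24.3905 -150.211    60.1693]
 [  14.0868 -149.7514   59.7451]]
pin [[248.3264 213.5907]]
scene [ 0.5152  0.037  -0.0678] -3.8834244016110655 [-1.1021 -0.1412  0.1681 -0.2212  0.9237  0.2961]
slat lead corners world [[ 0.4867 -0.0369  0.0628]
 [ 0.5226 -0.0368  0.0628]]  in clamp mm [[-23.4494 -75.5972]
 [ 12.3485 -73.1022]] with tool [[ -19.896  -150.1871   60.1198]
 [  15.9197 -152.3778   59.7319]]
pin [[243.7586 174.0678]]
```

```bash
python3 - <<'E'
from h import *
im=cv2.imread("pics/wrist5.png"); cv2.imwrite("pics/w5a.png",cv2.resize(im[0:200,180:310],None,fx=4,fy=3,interpolation=2))
hsv=cv2.cvtColor(im,cv2.COLOR_BGR2HSV)
for r in [2,30,60,90,120,150,220]:
    print(r,[tuple(im[r,c]) for c in (190,250)], "L/R by gradient:", end=' ')
    g=im[r,:,0].astype(int); row=cv2.GaussianBlur(im[r:r+1].astype(np.float32),(3,1),0)[0]
    d=np.abs(np.diff(row,axis=0)).sum(1); print(190+d[190:225].argmax(),285+d[285:310].argmax())
E
```

```text
2 [(np.uint8(66), np.uint8(137), np.uint8(217)), (np.uint8(152), np.uint8(239), np.uint8(254))] L/R by gradient: 216 296
30 [(np.uint8(68), np.uint8(145), np.uint8(221)), (np.uint8(157), np.uint8(240), np.uint8(254))] L/R by gradient: 213 295
60 [(np.uint8(67), np.uint8(149), np.uint8(228)), (np.uint8(151), np.uint8(239), np.uint8(254))] L/R by gradient: 215 295
90 [(np.uint8(72), np.uint8(156), np.uint8(233)), (np.uint8(156), np.uint8(240), np.uint8(254))] L/R by gradient: 219 285
120 [(np.uint8(71), np.uint8(158), np.uint8(236)), (np.uint8(143), np.uint8(226), np.uint8(251))] L/R by gradient: 220 294
150 [(np.uint8(46), np.uint8(88), np.uint8(132)), (np.uint8(139), np.uint8(225), np.uint8(251))] L/R by gradient: 219 294
220 [(np.uint8(36), np.uint8(84), np.uint8(131)), (np.uint8(80), np.uint8(126), np.uint8(162))] L/R by gradient: 222 293
```

View pics/w5a.png

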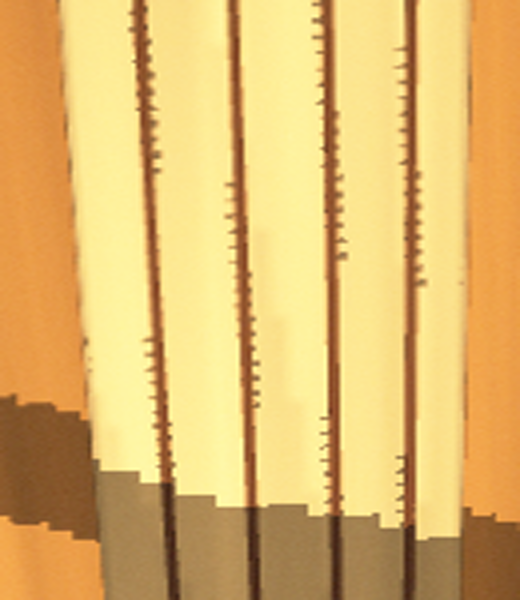

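```bash
python3 - <<'E'
from h import *
s=monitor.get_state();c=camera_info("wrist")
zt=s["position"][2]-.0755+.016
W=ray2z("wrist",[[195,0],[206,200],[297,0],[295.5,200],[212.5,291],[292.5,290]],zt,c)
print((W-s["position"])@s["tcp_rot"]*1000)
E
```

```text
[[ -22.4598 -107.7424   60.0357]
 [ -21.0036  -27.3623   59.8071]
 [  16.5788 -107.5463   59.606 ]
 [  18.7071  -27.5254   59.371 ]
 [ -19.8895   19.4944   59.6709]
 [  19.2367   18.6002   59.2431]]
```

Request:
arm_command:
  moves:
    - [[-0.2,0.8,1.8],[0,0,0.2],30]
    - [[0,0,0],[0,0,0.2],30]
    - [[0,0,0],[0,0,0],30]

```text
time_s: 5.37
position: [0.4992, -0.1916, 0.1102]
tcp_rot: [[0.995, -0.095, 0.006], [-0.095, -0.995, -0.003], [0.006, 0.003, -1.0]]
wrist_force: [0.2, -0.4, -1.4]
width: 0.0382
```

```bash
python3 - <<'E'
from h import *
s=monitor.get_state();print(s["position"],s["tcp_rot"],s["wrist_force"],s["time_s"],s["width"],lev(s),np.degrees(np.arctan2(s["tcp_rot"][1,0],s["tcp_rot"][0,0])))
im=snapshot("side"); cv2.imwrite("pics/side7f.png",im); cv2.imwrite(f"pics/side7.png",cv2.resize(im[200:300,205:325],None,fx=6,fy=6,interpolation=2))
E
```

```text
[ 0.4992 -0.1916  0.1102] [[ 0.9954 -0.0955  0.0055]
 [-0.0955 -0.9954 -0.0033]
 [ 0.0058  0.0028 -1.    ]] [ 0.238  -0.4334 -1.3667] 5.3667 0.038203500412348095 [ 0.1577 -0.3323] -5.478534321890485
```

View pics/side7.png

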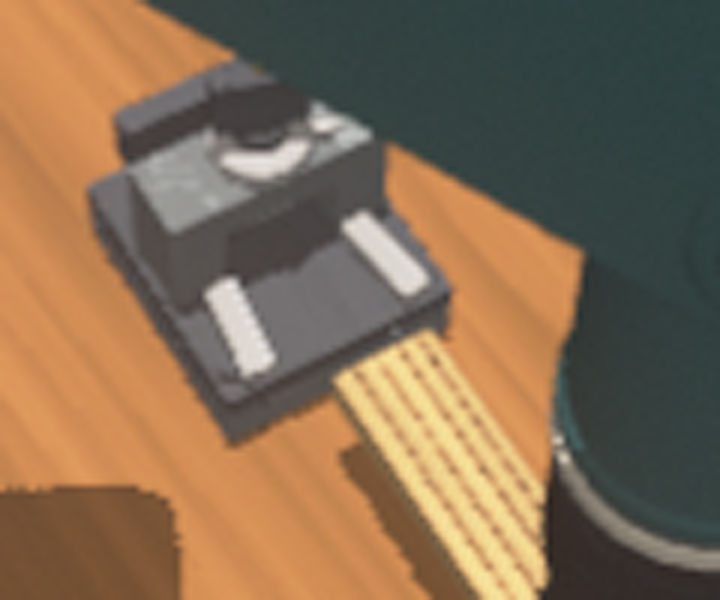

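```bash
python3 - <<'E'
from h import *
s=monitor.get_state(); zt=s["position"][2]-.0755+.016
cp=np.array([.5112,.0358]);a=-.0648; R=np.array([[np.cos(a),-np.sin(a)],[np.sin(a),np.cos(a)]])
W=ray2z("side",np.array([[336,381],[431,331]])/6-.42+[205,200],zt)
print(1000*(W[:,:2]-cp)@R,(W-s["position"])@s["tcp_rot"]*1000)
P=np.array([toolpt(s,[-.0039,-.151,.06]),toolpt(s,[-.0008,0,.06])])
for cp,a in [((.5112,.0358),-.0648),((.5152,.037),-.0678)]:
  R=np.array([[np.cos(a),-np.sin(a)],[np.sin(a),np.cos(a)]]);print(1000*(P[:,:2]-cp)@R)
E
```

```text
[[-17.354  -80.4871]
 [ 21.9766 -80.2463]] [[ -25.0383 -146.8026   58.9315]
 [  14.2657 -148.2548   59.1605]]
[[   3.9094  -76.9457]
 [   2.3563 -227.9689]]
[[   0.2307  -78.4019]
 [  -0.8693 -229.429 ]]
```

Request:
arm_command:
  moves:
    - [[0.1,-0.3,-0.4],[-0.05,0,0.08],30]
    - [[0,0,0],[0,-0.4,0],30]
    - [[0,0,0],[0,-0.4,0],30]
    - [[0,0,0],[0,-0.3,0],30]
    - [[0,0,0],[0,0,0],30]

```text
time_s: 5.83
position: [0.501, -0.1574, 0.1082]
tcp_rot: [[0.996, -0.09, 0.0], [-0.09, -0.996, -0.001], [0.0, 0.001, -1.0]]
wrist_force: [-0.2, 1.1, -1.0]
width: 0.0387
```

```bash
python3 - <<'E'
from h import *
s=monitor.get_state();print(s["position"],s["tcp_rot"],s["wrist_force"],s["torque"],s["time_s"],s["width"],lev(s),np.degrees(np.arctan2(s["tcp_rot"][1,0],s["tcp_rot"][0,0])))
im=snapshot("side"); cv2.imwrite("pics/side8f.png",im); cv2.imwrite(f"pics/side8.png",cv2.resize(im[200:300,205:325],None,fx=6,fy=6,interpolation=2))
E
```

```text
[ 0.501  -0.1574  0.1082] [[ 0.996  -0.0898  0.0001]
 [-0.0898 -0.996  -0.001 ]
 [ 0.0002  0.001  -1.    ]] [-0.2272  1.1401 -0.9591] [-0.0404  0.056   0.0459] 5.8333 0.038710677968992996 [ 0.0558 -0.009 ] -5.150249083893093
```

View pics/side8.png

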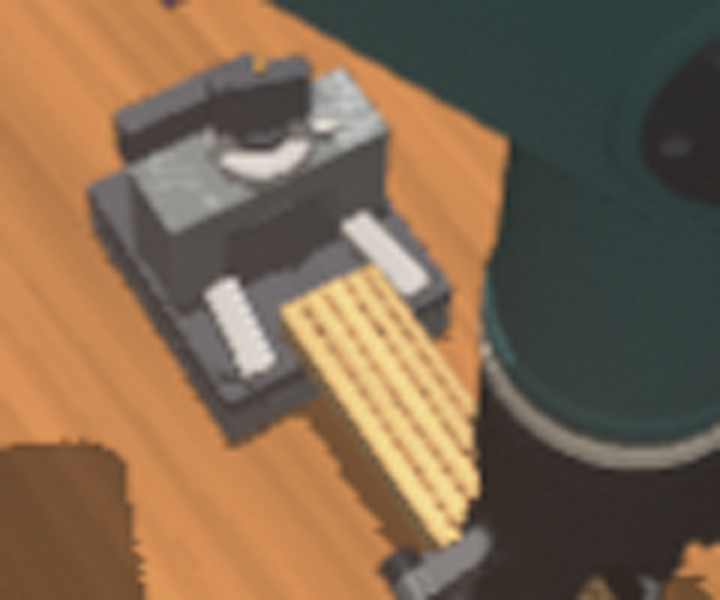

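```bash
python3 - <<'E'
from h import *
s=monitor.get_state(); zt=s["position"][2]-.0755+.016
cp=np.array([.5112,.0358]);a=-.0648; R=np.array([[np.cos(a),-np.sin(a)],[np.sin(a),np.cos(a)]])
W=ray2z("side",np.array([[283,311],[378,266]])/6-.42+[205,200],zt)
print(1000*(W[:,:2]-cp)@R,(W-s["position"])@s["tcp_rot"]*1000)
W=ray2z("side",np.array([[275,360],[240,280],[402,293],[345,222]])/6-.42+[205,200],.038)
print(1000*(W[:,:2]-cp)@R)
for cp,a in [((.5112,.0358),-.0648),((.5152,.037),-.0678)]:
  P=np.array([toolpt(s,[-.0039,-.151,.06]),toolpt(s,[-.0008,0,.06])])
  R=np.array([[np.cos(a),-np.sin(a)],[np.sin(a),np.cos(a)]]);print(1000*(P[:,:2]-cp)@R)
E
```

```text
[[-18.1352 -45.4399]
 [ 21.0422 -46.4356]] [[ -24.3173 -148.0993   59.2798]
 [  14.8727 -148.0664   59.3   ]]
[[-27.4084 -55.7266]
 [-21.5224 -20.2866]
 [ 26.4592 -54.928 ]
 [ 24.7116 -17.9353]]
[[   2.3476  -43.0427]
 [   1.7368 -194.0732]]
[[  -1.4328  -44.5037]
 [  -1.5905 -195.5353]]
```

Request:
arm_command:
  moves:
    - [[0,0,0],[-0.02,-0.3,0.04],30]
    - [[0,0,0],[0,-0.3,0.02],30]
    - [[0,0,0],[0,-0.3,0],30]
    - [[0,0,0],[0,-0.3,0],30]
    - [[0,0,0],[0,0,0],30]

```text
time_s: 6.3
position: [0.5042, -0.1179, 0.1065]
tcp_rot: [[0.996, -0.088, 0.001], [-0.088, -0.996, -0.002], [0.001, 0.002, -1.0]]
wrist_force: [-1.5, 0.4, -0.6]
width: 0.0385
```

```bash
python3 - <<'E'
from h import *
s=monitor.get_state();print(s["position"],s["tcp_rot"],s["wrist_force"],s["torque"],s["time_s"],s["width"],lev(s),np.degrees(np.arctan2(s["tcp_rot"][1,0],s["tcp_rot"][0,0])))
im=snapshot("side"); cv2.imwrite("pics/side9f.png",im); cv2.imwrite(f"pics/side9.png",cv2.resize(im[200:300,205:325],None,fx=6,fy=6,interpolation=2))
E
```

```text
[ 0.5042 -0.1179  0.1065] [[ 0.9961 -0.0882  0.0011]
 [-0.0882 -0.9961 -0.0018]
 [ 0.0013  0.0017 -1.    ]] [-1.4841  0.3539 -0.6004] [-0.0396  0.006  -0.0033] 6.3 0.038450271096492024 [ 0.0966 -0.0719] -5.061875881068296
```

View pics/side9.png

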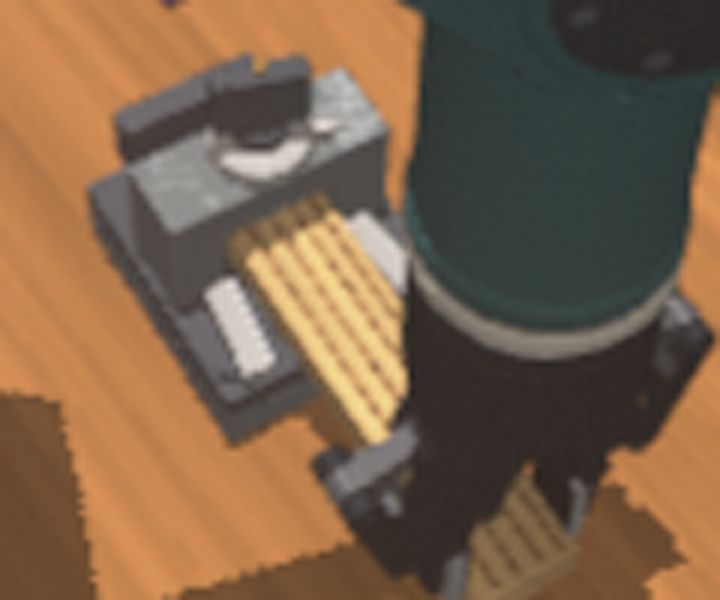

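Request:
arm_command:
  moves:
    - [[0,0,0],[0,-0.25,0.01],30]
    - [[0,0,0],[0,-0.25,0],30]
    - [[0,0,0],[0,-0.25,0],30]
    - [[0,0,0],[0,0,0],30]

```text
time_s: 6.68
position: [0.5064, -0.0943, 0.1062]
tcp_rot: [[0.996, -0.088, 0.001], [-0.088, -0.996, -0.003], [0.001, 0.002, -1.0]]
wrist_force: [-0.9, -0.2, -0.8]
width: 0.0383
```

Request:
arm_command:
  moves:
    - [[0,0,0],[0,-0.2,0.01],30]
    - [[0,0,0],[0,-0.2,0],30]
    - [[0,0,0],[0,0,0],30]

```text
time_s: 6.93
position: [0.5075, -0.081, 0.1058]
tcp_rot: [[0.996, -0.088, 0.001], [-0.088, -0.996, -0.003], [0.001, 0.003, -1.0]]
wrist_force: [-0.6, -1.4, -1.3]
width: 0.0383
```

Request:
arm_command:
  moves:
    - [[0,0,0],[0,-0.15,0.01],30]
    - [[0,0,0],[0,-0.15,0],30]
    - [[0,0,0],[0,0,0],30]

```text
time_s: 7.18
position: [0.5083, -0.0711, 0.1054]
tcp_rot: [[0.996, -0.088, 0.001], [-0.088, -0.996, -0.003], [0.001, 0.003, -1.0]]
wrist_force: [-1.5, 0.3, -0.6]
width: 0.0381
```

Request:
arm_command:
  moves:
    - [[0,0,0],[0,-0.1,0.01],30]
    - [[0,0,0],[0,-0.08,0],30]

```text
time_s: 7.35
position: [0.5088, -0.0658, 0.1052]
tcp_rot: [[0.996, -0.087, 0.001], [-0.087, -0.996, -0.003], [0.001, 0.003, -1.0]]
wrist_force: [-1.3, -1.5, 0.7]
width: 0.0384
```

Request:
arm_command:
  moves:
    - [[0,0,0],[0,-0.1,0],30]
    - [[0,0,0],[0,-0.08,0],30]

```text
time_s: 7.52
position: [0.5095, -0.0637, 0.1055]
tcp_rot: [[0.997, -0.083, 0.001], [-0.083, -0.996, -0.011], [0.002, 0.011, -1.0]]
wrist_force: [-4.1, -20.6, -1.5]
width: 0.0382
```

```bash
python3 - <<'E'
from h import *
s=monitor.get_state();print(s["position"],s["wrist_force"],s["torque"],lev(s))
im=snapshot("side"); cv2.imwrite(f"pics/side10.png",cv2.resize(im[190:290,205:325],None,fx=6,fy=6,interpolation=2))
im=snapshot("scene"); cv2.imwrite(f"pics/scene10.png",cv2.resize(im[160:260,190:310],None,fx=6,fy=6,interpolation=2))
im=snapshot("wrist"); cv2.imwrite(f"pics/wrist10.png",im)
s=monitor.get_state();print(s["position"],s["wrist_force"],s["torque"],s["time_s"])
E
```

```text
[ 0.5095 -0.0637  0.1055] [ -4.1328 -20.5834  -1.4687] [-3.23    0.8993 -0.1064] [ 0.6063 -0.0948]
[ 0.5094 -0.0639  0.1054] [ -2.3535 -14.8985   0.0504] [-2.3766  0.5958 -0.0868] 7.6667
```

View pics/side10.png

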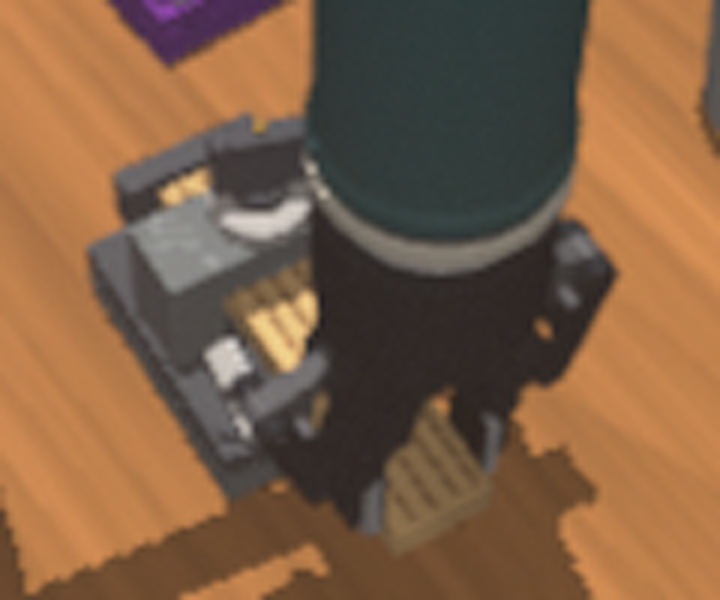

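View pics/scene10.png

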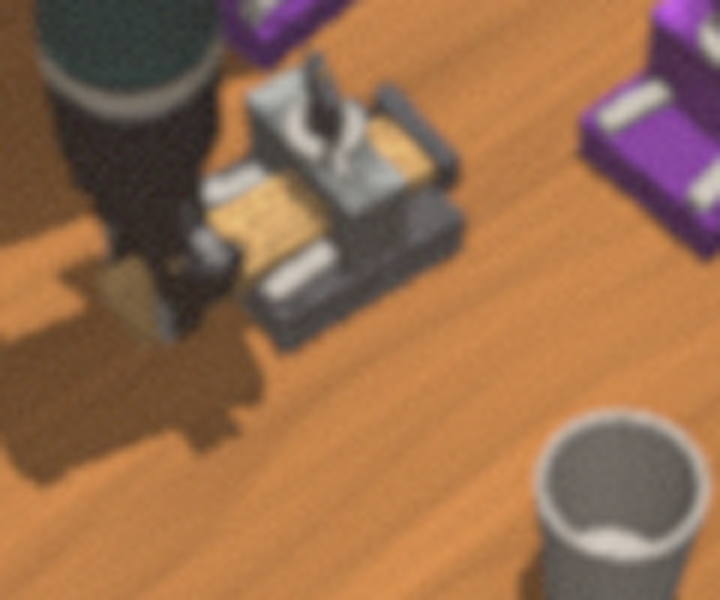

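View pics/wrist10.png

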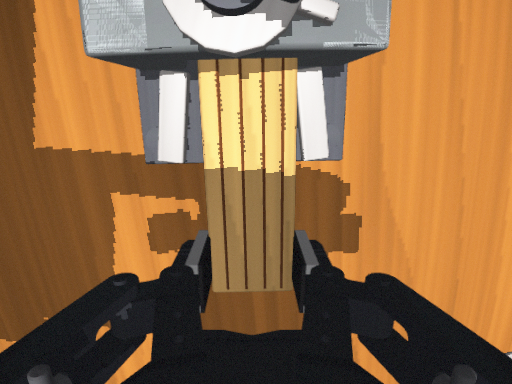

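Request:
arm_command:
  moves:
    - [[0,0,0],[0,0,0],30]
    - [[0,0,0],[0,0,0],45]
    - [[0,0,0],[0,0,0],56]
    - [[0,0,0],[0,0,0],56]
    - [[0,0,0],[0,0,-0.6],56]
    - [[0,0,0],[0,0,-0.9],56]
    - [[0,0,0],[0,0,-0.9],56]
    - [[0,0,0],[0,0,-0.9],56]
    - [[0,0,0],[0,0,0],56]

```text
time_s: 8.42
position: [0.5092, -0.0613, 0.2066]
tcp_rot: [[0.996, -0.086, -0.002], [-0.086, -0.996, -0.007], [-0.002, 0.007, -1.0]]
wrist_force: [0.8, -0.0, 0.4]
width: 0.0558
```

```bash
python3 - <<'E'
from h import *
s=monitor.get_state();print(s["position"],s["tcp_rot"],s["wrist_force"],s["time_s"],lev(s),s["joint_pos"])
im=snapshot("side"); cv2.imwrite(f"pics/side11.png",cv2.resize(im[190:290,205:325],None,fx=6,fy=6,interpolation=2))
im=snapshot("wrist"); cv2.imwrite(f"pics/wrist11.png",im)
E
```

```text
[ 0.5092 -0.0613  0.2066] [[ 0.9963 -0.0855 -0.0024]
 [-0.0855 -0.9963 -0.007 ]
 [-0.0018  0.0071 -1.    ]] [ 0.8494 -0.0206  0.4059] 8.4167 [0.4096 0.1043] [-0.2503  0.3507  1.8074 -0.0088  0.9841 -0.1597]
```

View pics/side11.png

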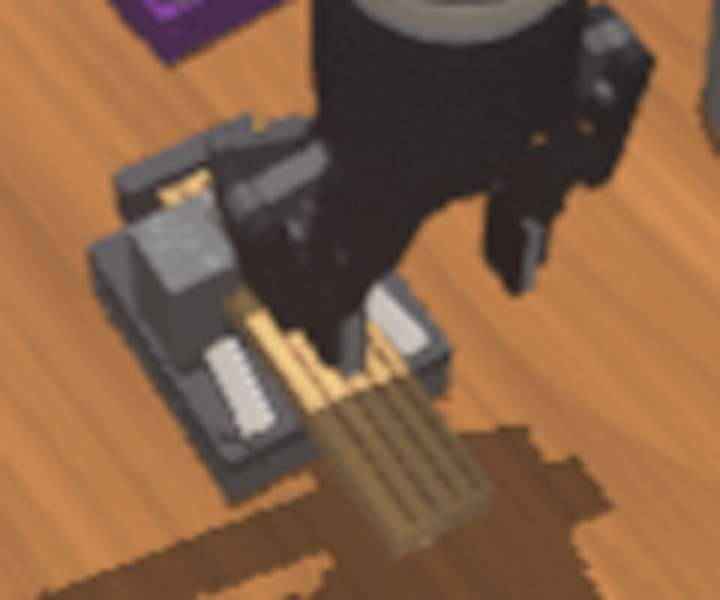

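View pics/wrist11.png

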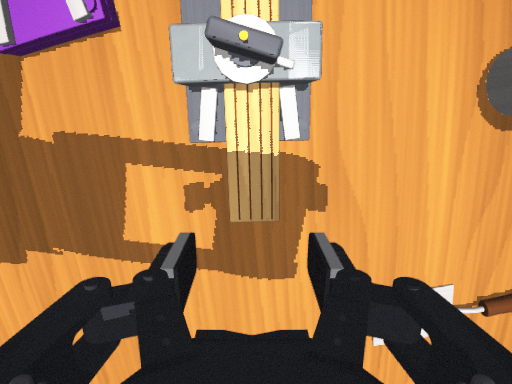

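```bash
python3 - <<'E'
import cv2
im=cv2.imread("pics/wrist11.png");cv2.imwrite("pics/w11c.png",cv2.resize(im[0:100,180:310],None,fx=6,fy=6,interpolation=2))
E
```

```text
(no output)
```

View pics/w11c.png

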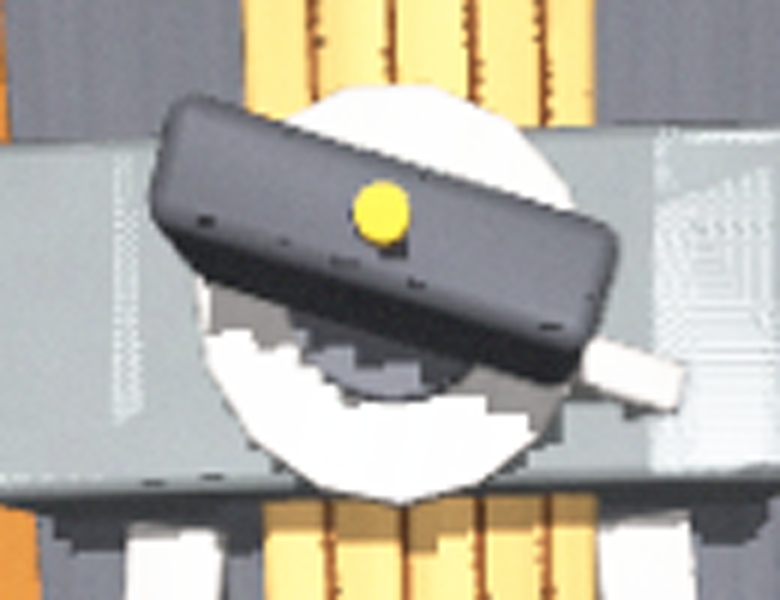

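```bash
python3 - <<'E'
from h import *
s=monitor.get_state();c=camera_info("wrist")
q=np.array([[172,97],[617,230],[580,345],[155,220],[383,213]])/6-.42+[180,0]
W=ray2z("wrist",q,.118,c);print(W)
e=[W[1]-W[0],W[2]-W[3]];print([(np.linalg.norm(v),np.degrees(np.arctan2(v[1],v[0]))) for v in e])
print("mid",W[:4].mean(0),"tool delta",(W[4]-s["position"])@s["tcp_rot"]*1000)
E
```

```text
[[0.4953 0.0482 0.118 ]
 [0.5286 0.0356 0.118 ]
 [0.5252 0.0273 0.118 ]
 [0.493  0.0395 0.118 ]
 [0.5107 0.0383 0.118 ]]
[(np.float64(0.03565353922145932), np.float64(-20.735556496020155)), (np.float64(0.034444671062128215), np.float64(-20.63037778400124))]
mid [0.5105 0.0376 0.118 ] tool delta [ -4.574  -99.7608  84.6924]
```

Request:
arm_command:
  moves:
    - [[0,0,-7],[0,0,-0.5],40]
    - [[0,0,-7],[0,0,-0.3],40]
    - [[0,0,-7],[0,0,0],40]
    - [[0,0,-7],[0,0,0],40]
    - [[0,0,-7],[0,0,0],40]
    - [[0,0,-7],[0,0,0],40]
    - [[0,0,-7],[0,0,0],40]
    - [[0,0,-7],[0,0,0],40]
    - [[0,0,-7],[0,0,0],40]
    - [[0,0,-7],[0,0,0],40]

```text
time_s: 9.35
position: [0.4999, -0.0571, 0.2146]
tcp_rot: [[0.395, 0.918, -0.029], [0.918, -0.396, 0.002], [-0.01, -0.027, -1.0]]
wrist_force: [-0.0, 0.3, -0.3]
width: 0.0401
```

```bash
cat >> h.py <<'E'
def st():
    s=monitor.get_state();print("pos",s["position"],"yaw",round(np.degrees(np.arctan2(s["tcp_rot"][1,0],s["tcp_rot"][0,0])),2),"lev",lev(s),"F",s["wrist_force"],"T",s["torque"],"t",round(s["time_s"],2),"w",round(s["width"],4),"j",s["joint_pos"]);return s
E
python3 - <<'E'
from h import *
s=st(); d=np.array([.5106,.038,.215])-s["position"];print(s["tcp_rot"].T@d/.03)
E
```

```text
pos [ 0.4999 -0.0571  0.2146] yaw 66.7 lev [-1.536   0.5661] F [-0.0244  0.2832 -0.3471] T [-0.0138  0.0018  0.0207] t 9.35 w 0.0401 j [-0.2478  0.338   1.803  -0.0064  1.0287 -1.4084]
[ 3.0519 -0.9281 -0.0202]
```

Request:
arm_command:
  moves:
    - [[-1.5,0.6,-2.6],[0.8,-0.25,-0.05],40]
    - [[0,0,0],[0.8,-0.25,0],40]
    - [[0,0,0],[0.8,-0.2,0],40]
    - [[0,0,0],[0.6,-0.2,0],40]
    - [[0,0,0],[0,0,0],40]

```text
time_s: 9.77
position: [0.5035, 0.0396, 0.2081]
tcp_rot: [[0.348, 0.937, -0.012], [0.937, -0.348, 0.004], [-0.001, -0.012, -1.0]]
wrist_force: [0.2, 0.1, -0.2]
width: 0.0402
```

```bash
python3 - <<'E'
from h import *
s=st(); d=np.array([.5106,.038,.168])-s["position"];print(s["tcp_rot"].T@d/.03)
im=snapshot("wrist"); cv2.imwrite(f"pics/wrist12.png",im)
c=camera_info("wrist")
print("pin pred",proj("wrist",[.5106,.038,.118],c),[proj("wrist",toolpt(s,p),c) for p in [(0,0,.097),(.02,0,.07),(-.02,0,.07)]])
E
```

```text
pos [0.5035 0.0396 0.2081] yaw 69.63 lev [-0.6959  0.0399] F [ 0.1613  0.0733 -0.2328] T [-0.0162  0.0231  0.0145] t 9.77 w 0.0402 j [-0.06    0.3426  1.8163  0.0034  0.9945 -1.2772]
[0.0319 0.2554 1.3336]
pin pred [[258.118  245.7978]] [array([[256.2901, 227.6532]]), array([[296.7756, 248.7142]]), array([[217.3003, 248.6714]])]
```

View pics/wrist12.png

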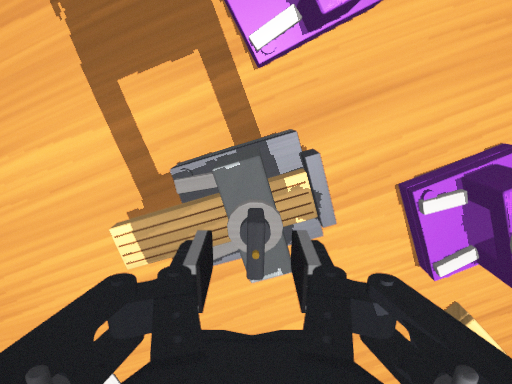

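```bash
python3 - <<'E'
from h import *
im=cv2.imread("pics/wrist12.png");cv2.imwrite("pics/w12c.png",cv2.resize(im[190:290,200:310],None,fx=6,fy=6,interpolation=2))
W=ray2z("wrist",[[255.5,254]],.118);s=monitor.get_state();print(W,(W-s["position"])@s["tcp_rot"])
for n in("side","scene"):
  print(n,ray2z(n,[[260/6-.42+205,65/6-.42+200]] if n=="side" else [[316/6-.42+190,58/6-.42+160]],.118))
E
```

```text
[[0.515  0.0348 0.118 ]] [[0.0007 0.0133 0.0898]]
side [[0.5151 0.0433 0.118 ]]
scene [[0.4986 0.0449 0.118 ]]
```

View pics/w12c.png

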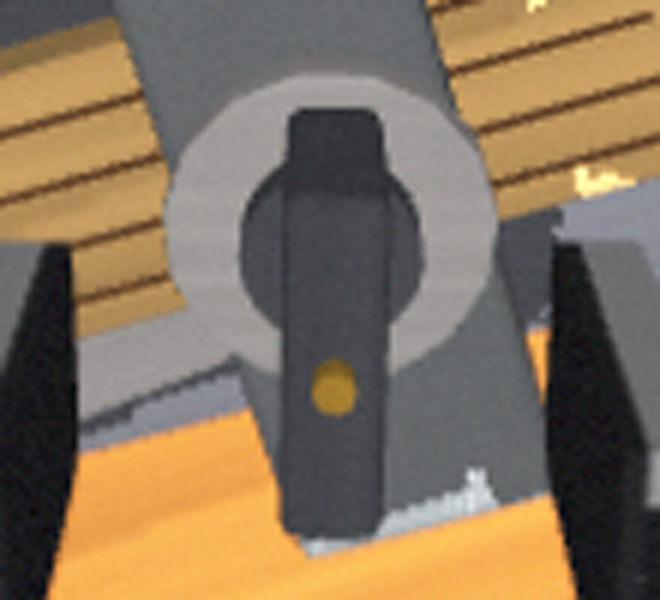

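Request:
arm_command:
  moves:
    - [[-0.7,0,0.3],[0,0.33,0],40]
    - [[0,0,0],[0,0,0.4],40]
    - [[0,0,0],[0,0,0.4],40]
    - [[0,0,0],[0,0,0.3],40]
    - [[0,0,0],[0,0,0],40]

```text
time_s: 10.23
position: [0.5146, 0.031, 0.171]
tcp_rot: [[0.354, 0.935, 0.0], [0.935, -0.354, -0.004], [-0.004, 0.002, -1.0]]
wrist_force: [-0.2, -0.1, 0.3]
width: 0.0402
```

```bash
python3 - <<'E'
from h import *
s=st(); d=np.array([.513,.0365,.168])-s["position"];print(s["tcp_rot"].T@d/.03)
im=snapshot("wrist"); cv2.imwrite(f"pics/wrist13.png",im)
im=snapshot("side"); cv2.imwrite(f"pics/side13.png",cv2.resize(im[160:300,180:320],None,fx=4,fy=4,interpolation=2))
W=ray2z("wrist",[[255.5,254]],.118);
E
```

```text
pos [0.5146 0.031  0.171 ] yaw 69.28 lev [0.1036 0.2168] F [-0.1717 -0.1063  0.2989] T [ 0.01    0.003  -0.0475] t 10.23 w 0.0402 j [-0.0714  0.4047  1.8358 -0.0053  0.9005 -1.2773]
[ 0.1514 -0.116   0.0997]
```

View pics/wrist13.png

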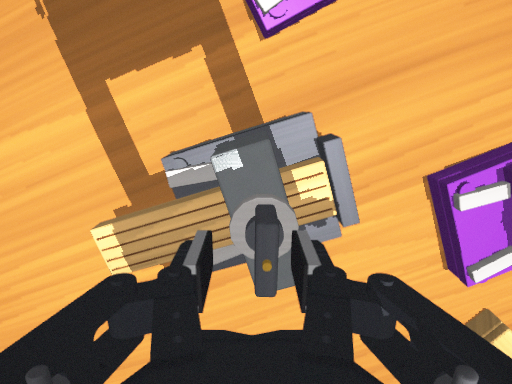

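View pics/side13.png

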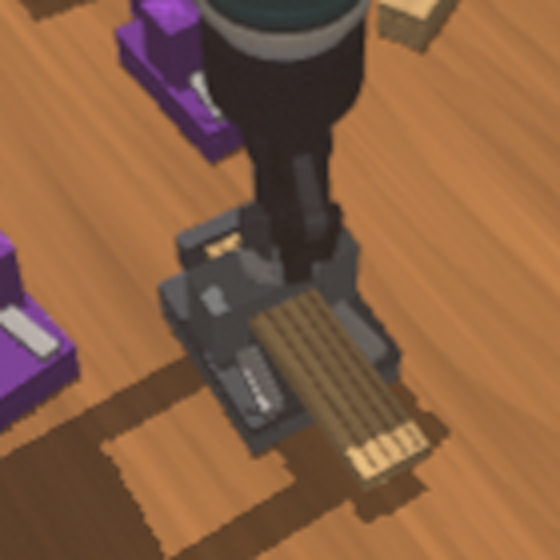

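```bash
python3 - <<'E'
from h import *
s=monitor.get_state();c=camera_info("wrist")
W=ray2z("wrist",[[266.5,267]],.118,c);print(W,(W-s["position"])@s["tcp_rot"]*1000)
for p in [(-.02,-.011,.07),(-.02,.011,.07),(.02,-.011,.07),(.02,.011,.07),(-.02,-.011,.073)]: print(p,proj("wrist",toolpt(s,p),c))
im=cv2.imread("pics/wrist13.png");cv2.imwrite("pics/w13c.png",cv2.resize(im[190:330,170:340],None,fx=4.5,fy=4.5,interpolation=2))
E
```

```text
[[0.5183 0.0355 0.118 ]] [[ 5.2185  1.1709 54.3543]]
(-0.02, -0.011, 0.07) [[214.2311 228.7343]]
(-0.02, 0.011, 0.07) [[215.7973 268.1703]]
(0.02, -0.011, 0.07) [[295.3157 228.7198]]
(0.02, 0.011, 0.07) [[293.4619 268.1386]]
(-0.02, -0.011, 0.073) [[214.9238 226.3659]]
```

View pics/w13c.png

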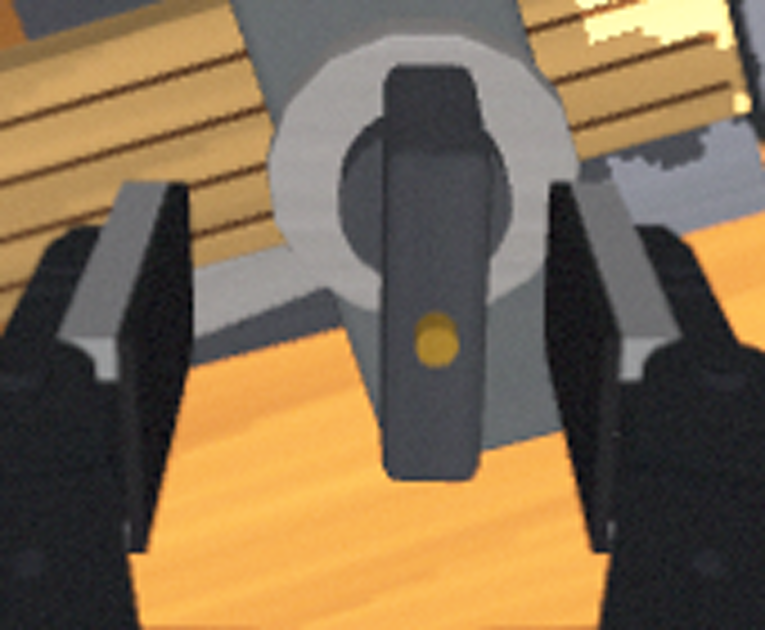

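```bash
python3 - <<'E'
from h import *
s=st();c=camera_info("wrist")
im=snapshot("wrist"); cv2.imwrite(f"pics/wrist14.png",im);cv2.imwrite("pics/w14c.png",cv2.resize(im[190:330,170:340],None,fx=4.5,fy=4.5,interpolation=2))
m=cv2.inRange(cv2.cvtColor(im,cv2.COLOR_BGR2HSV),(18,150,120),(32,255,255));
sub=m[240:290,255:280]; ys,xs=np.nonzero(sub); print(len(xs),xs.mean()+255,ys.mean()+240)
W=ray2z("wrist",[[xs.mean()+255,ys.mean()+240]],.118,c);print(W,(W-s["position"])@s["tcp_rot"]*1000)
st()
E
```

```text
pos [0.5153 0.0312 0.1724] yaw 69.29 lev [0.1904 0.1841] F [ 0.0033  0.1126 -0.1141] T [-0.0539  0.0461  0.0052] t 10.33 w 0.0403 j [-0.071   0.4028  1.8343 -0.0051  0.9022 -1.2772]
71 266.07042253521126 264.0422535211268
[[0.5168 0.0358 0.118 ]] [[ 4.9996 -0.3539 54.35  ]]
pos [0.5155 0.0314 0.1729] yaw 69.3 lev [0.2387 0.1615] F [ 0.5278 -0.4247  0.3926] T [ 0.0159 -0.0282 -0.011 ] t 10.38 w 0.0398 j [-0.0707  0.4021  1.8339 -0.005   0.9024 -1.2771]
```

Request:
arm_command:
  moves:
    - [[0.2,0.2,0],[0.16,0,0.1],40]
    - [[0,0,0],[0,0,0.1],40]
    - [[0,0,0],[0,0,0],40]

```text
time_s: 10.63
position: [0.5186, 0.0357, 0.1679]
tcp_rot: [[0.354, 0.935, 0.004], [0.935, -0.354, 0.001], [0.002, 0.003, -1.0]]
wrist_force: [-0.2, -0.0, -0.3]
width: 0.0402
```

```bash
python3 - <<'E'
from h import *
s=st();c=camera_info("wrist")
im=snapshot("wrist"); cv2.imwrite(f"pics/wrist15.png",im);cv2.imwrite("pics/w15c.png",cv2.resize(im[190:330,170:340],None,fx=4.5,fy=4.5,interpolation=2))
m=cv2.inRange(cv2.cvtColor(im,cv2.COLOR_BGR2HSV),(18,150,120),(32,255,255));
sub=m[240:300,240:280]; ys,xs=np.nonzero(sub); print(len(xs),xs.mean()+240,ys.mean()+240)
W=ray2z("wrist",[[xs.mean()+240,ys.mean()+240]],.118,c);print(W,(W-s["position"])@s["tcp_rot"]*1000)
E
```

```text
pos [0.5186 0.0357 0.1679] yaw 69.24 lev [ 0.1895 -0.1117] F [-0.1582 -0.0039 -0.2502] T [-0.0248 -0.0067 -0.031 ] t 10.63 w 0.0402 j [-0.0647  0.413   1.8317  0.0011  0.8932 -1.2739]
195 257.3897435897436 283.174358974359
[[0.5255 0.0343 0.118 ]] [[ 0.9932  6.7916 49.8936]]
```

View pics/w15c.png

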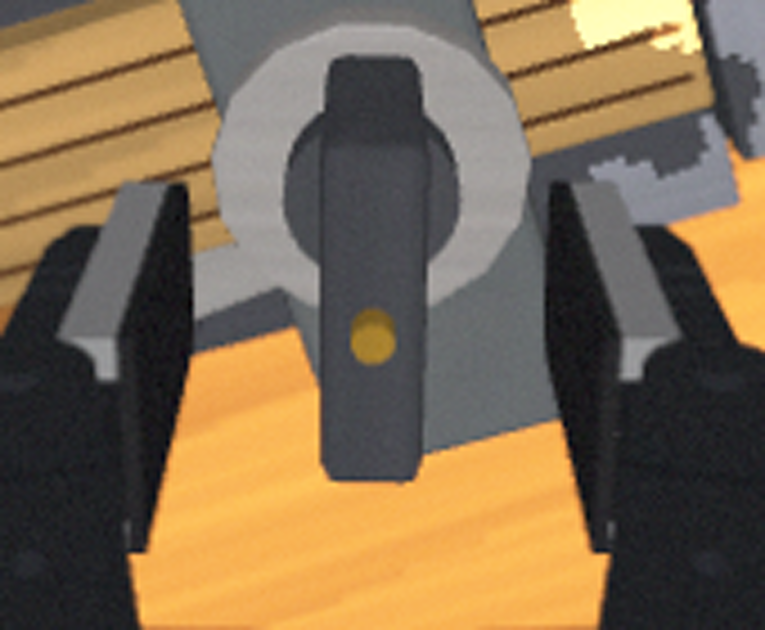

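```bash
python3 - <<'E'
from h import *
s=st();c=camera_info("wrist")
im=cv2.imread("pics/wrist15.png");
m=cv2.inRange(cv2.cvtColor(im,cv2.COLOR_BGR2HSV),(18,150,80),(32,255,255));
sub=m[255:275,245:262]; ys,xs=np.nonzero(sub); print(len(xs),xs.mean()+245,ys.mean()+255)
for z in (.116,.118,.12):
  W=ray2z("wrist",[[252.5,264.5]],z,c);print(W,(W-s["position"])@s["tcp_rot"]*1000)
# blade top ends rows: near 190+480/4.5, far 190+ 140/4.5
W=ray2z("wrist",[[252.5,190+478/4.5],[252.5,190+142/4.5]],.118,c);print((W-s["position"])@s["tcp_rot"]*1000)
E
```

```text
pos [0.5188 0.0357 0.1681] yaw 69.25 lev [ 0.2165 -0.1226] F [ 0.2541  0.5763 -0.7665] T [ 0.0216 -0.002   0.0327] t 10.68 w 0.0398 j [-0.0647  0.4127  1.8314  0.0012  0.8933 -1.274 ]
85 252.1764705882353 264.2823529411765
[[0.5172 0.0352 0.116 ]] [[-1.1836 -1.4286 52.0975]]
[[0.5162 0.0355 0.118 ]] [[-1.1917 -2.5749 50.0932]]
[[0.5151 0.0359 0.12  ]] [[-1.1998 -3.7212 48.0888]]
[[ -1.1725  13.8231  50.1552]
 [ -1.2145 -22.8733  50.0164]]
```

Request:
arm_command:
  moves:
    - [[0.2,-0.1,0],[-0.04,-0.1,0],40]
    - [[0,0,0],[0,0,0],30]
    - [[0,0,0],[0,0,0],20]
    - [[0,0,0],[0,0,0],10]
    - [[0,0,0],[0,0,0],4]
    - [[0,0,0],[0,0,0],4]
    - [[0,0,0],[0,0,0],4]
  squeeze: 60

```text
time_s: 11.27
position: [0.5159, 0.0368, 0.1692]
tcp_rot: [[0.354, 0.935, 0.003], [0.935, -0.354, 0.002], [0.002, 0.002, -1.0]]
wrist_force: [1.0, 0.9, 1.1]
width: 0.0088
```

```bash
python3 - <<'E'
from h import *
s=st();print("tool F",s["tcp_rot"].T@s["wrist_force"],"T",s["tcp_rot"].T@s["torque"])
im=snapshot("wrist"); cv2.imwrite(f"pics/wrist16.png",im);cv2.imwrite("pics/w16c.png",cv2.resize(im[190:330,170:340],None,fx=4.5,fy=4.5,interpolation=2))
E
```

```text
pos [0.5159 0.0368 0.1692] yaw 69.24 lev [ 0.1154 -0.1418] F [0.9663 0.8589 1.1165] T [-0.0224 -0.0077 -0.096 ] t 11.27 w 0.0088 j [-0.0634  0.4084  1.8356  0.0023  0.8949 -1.2734]
tool F [ 1.1484  0.6014 -1.1125] T [-0.0153 -0.0184  0.096 ]
```

View pics/w16c.png

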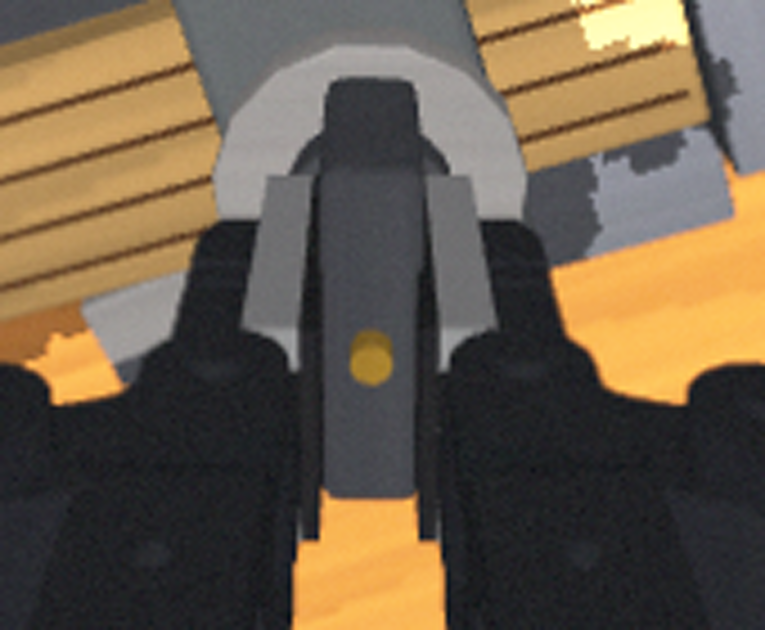

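Request:
arm_command:
  moves:
    - [[0,0,4],[0,0,0],4]
    - [[0,0,4],[0,0,0],4]
    - [[0,0,4],[0,0,0],4]
  squeeze: 80

```text
time_s: 11.57
position: [0.5156, 0.0363, 0.1692]
tcp_rot: [[0.545, 0.839, 0.002], [0.839, -0.545, 0.0], [0.001, 0.001, -1.0]]
wrist_force: [0.3, -0.2, -0.3]
width: 0.0083
```

```bash
cat >> h.py <<'E'
def tt():
    s=st();print("tool F",s["tcp_rot"].T@s["wrist_force"],"T",s["tcp_rot"].T@s["torque"],"qvel6",s["qvel"][5],"effort6",s["effort"][5]);return s
E
python3 -c "
from h import *
tt()"
```

```text
pos [0.5156 0.0363 0.1692] yaw 56.98 lev [ 0.0838 -0.074 ] F [ 0.3262 -0.2308 -0.2679] T [0.0279 0.0858 0.1139] t 11.57 w 0.0083 j [-0.0637  0.4082  1.8357  0.0005  0.8958 -1.0585]
tool F [-0.0161  0.3989  0.2685] T [ 0.0873 -0.0232 -0.1138] qvel6 0.8704142724938713 effort6 -1.066286377608776
```

Request:
arm_command:
  moves:
    - [[0,0,4],[0,0,0],4]
    - [[0,0,4],[0,0,0],4]
    - [[0,0,4],[0,0,0],4]
    - [[0,0,4],[0,0,0],4]

```text
time_s: 11.9
position: [0.515, 0.0357, 0.1692]
tcp_rot: [[0.763, 0.647, 0.0], [0.647, -0.763, -0.001], [-0.0, 0.001, -1.0]]
wrist_force: [-0.1, 0.7, -0.3]
width: 0.0084
```

```bash
python3 -c "
from h import *
tt()"
```

```text
pos [0.515  0.0357 0.1692] yaw 40.28 lev [0.0703 0.0239] F [-0.1195  0.6682 -0.2806] T [0.0375 0.062  0.1582] t 11.9 w 0.0084 j [-0.064   0.4081  1.836  -0.0015  0.897  -0.7661]
tool F [ 0.341  -0.5874  0.2797] T [ 0.0686 -0.0228 -0.1582] qvel6 0.8695977722998458 effort6 -1.0195928066968918
```

Request:
arm_command:
  moves:
    - [[0,0,4],[0,0,0],4]
    - [[0,0,4],[0,0,0],4]

```text
time_s: 12.07
position: [0.5147, 0.0355, 0.1692]
tcp_rot: [[0.849, 0.529, -0.0], [0.529, -0.849, -0.002], [-0.001, 0.001, -1.0]]
wrist_force: [0.1, 0.2, 0.2]
width: 0.0084
```

```bash
python3 -c "
from h import *
tt()"
```

```text
pos [0.5147 0.0355 0.1692] yaw 31.93 lev [0.0734 0.0745] F [0.1031 0.2318 0.2252] T [0.0692 0.0922 0.1274] t 12.07 w 0.0084 j [-0.0641  0.408   1.8362 -0.0023  0.8977 -0.62  ]
tool F [ 0.2098 -0.1419 -0.2256] T [ 0.1074 -0.0415 -0.1276] qvel6 0.8672818139500378 effort6 -1.0191836580634117
```

Request:
arm_command:
  moves:
    - [[0,0,4],[0,0,0],4]
    - [[0,0,4],[0,0,0],4]

```text
time_s: 12.23
position: [0.5143, 0.0352, 0.1692]
tcp_rot: [[0.917, 0.4, -0.001], [0.4, -0.917, -0.002], [-0.002, 0.002, -1.0]]
wrist_force: [-0.7, 0.4, 0.7]
width: 0.0084
```

```bash
cat > t.py <<'E'
from h import *
s=monitor.get_state();y=np.degrees(np.arctan2(s["tcp_rot"][1,0],s["tcp_rot"][0,0]))
print("turned deg",round((69.24-y)%360,2),"Tz",s["torque"][2],"F",s["wrist_force"],"eff6",s["effort"][5],"qv",s["qvel"][5],"t",s["time_s"],"pos",s["position"])
E
python3 t.py
```

```text
turned deg 45.67 Tz 0.13343327835440183 F [-0.7307  0.4358  0.6651] eff6 -1.0189123079180717 qv 0.8706868622171301 t 12.2333 pos [0.5143 0.0352 0.1692]
```

Request:
arm_command:
  moves:
    - [[0,0,4],[0,0,0],4]
    - [[0,0,4],[0,0,0],4]

```text
time_s: 12.4
position: [0.5139, 0.0351, 0.1692]
tcp_rot: [[0.965, 0.262, -0.002], [0.262, -0.965, -0.003], [-0.003, 0.002, -1.0]]
wrist_force: [-0.2, 1.8, -0.2]
width: 0.0086
```

```bash
python3 t.py
```

```text
turned deg 54.03 Tz 0.1042169245534281 F [-0.1567  1.8357 -0.2368] eff6 -1.0185931250452995 qv 0.8719656908846274 t 12.4 pos [0.5139 0.0351 0.1692]
```

Request:
arm_command:
  moves:
    - [[0,0,4],[0,0,0],4]

```text
time_s: 12.48
position: [0.5137, 0.0351, 0.1692]
tcp_rot: [[0.982, 0.191, -0.003], [0.191, -0.982, -0.003], [-0.003, 0.002, -1.0]]
wrist_force: [0.0, 1.3, 0.6]
width: 0.0088
```

```bash
python3 t.py
```

```text
turned deg 58.21 Tz 0.19963417805509023 F [0.0056 1.3109 0.576 ] eff6 -0.9676787629723549 qv 0.8683721201837138 t 12.4833 pos [0.5137 0.0351 0.1692]
```

Request:
arm_command:
  moves:
    - [[0,0,3],[0,0,0],4]

```text
time_s: 12.57
position: [0.5135, 0.0351, 0.1692]
tcp_rot: [[0.991, 0.137, -0.003], [0.137, -0.991, -0.003], [-0.003, 0.002, -1.0]]
wrist_force: [0.9, 1.1, 0.2]
width: 0.0087
```

```bash
python3 t.py
```

```text
turned deg 61.39 Tz 0.2487353787579238 F [0.8748 1.0515 0.1552] eff6 -0.4015357978641987 qv 0.6372400347370774 t 12.5667 pos [0.5135 0.0351 0.1692]
```

Request:
arm_command:
  moves:
    - [[0,0,3],[0,0,0],4]

```text
time_s: 12.65
position: [0.5134, 0.0351, 0.1692]
tcp_rot: [[0.997, 0.082, -0.003], [0.082, -0.997, -0.003], [-0.004, 0.003, -1.0]]
wrist_force: [-0.3, 0.8, 0.1]
width: 0.0085
```

```bash
python3 t.py
```

```text
turned deg 64.51 Tz 0.2551469433057171 F [-0.3348  0.7979  0.1314] eff6 -0.5402524955570698 qv 0.6562753292232832 t 12.65 pos [0.5134 0.0351 0.1692]
```

Request:
arm_command:
  moves:
    - [[0,0,3],[0,0,0],4]

```text
time_s: 12.73
position: [0.5132, 0.0351, 0.1692]
tcp_rot: [[1.0, 0.028, -0.004], [0.028, -1.0, -0.003], [-0.004, 0.003, -1.0]]
wrist_force: [0.0, 1.5, 0.7]
width: 0.0084
```

```bash
python3 t.py
```

```text
turned deg 67.62 Tz 0.3266485019656191 F [0.005  1.4859 0.6982] eff6 -0.5278566107153893 qv 0.6483310132713807 t 12.7333 pos [0.5132 0.0351 0.1692]
```

Request:
arm_command:
  moves:
    - [[0,0,3],[0,0,0],4]

```text
time_s: 12.82
position: [0.513, 0.0351, 0.1692]
tcp_rot: [[1.0, -0.026, -0.004], [-0.026, -1.0, -0.003], [-0.004, 0.003, -1.0]]
wrist_force: [-0.4, 0.9, 0.7]
width: 0.0085
```

```bash
python3 t.py
```

```text
turned deg 70.73 Tz 0.27228049574419555 F [-0.415   0.8619  0.6912] eff6 -0.539659671485424 qv 0.6479984128283056 t 12.8167 pos [0.513  0.0351 0.1692]
```

Request:
arm_command:
  moves:
    - [[0,0,3],[0,0,0],4]

```text
time_s: 12.9
position: [0.5129, 0.0351, 0.1692]
tcp_rot: [[0.997, -0.08, -0.004], [-0.08, -0.997, -0.003], [-0.004, 0.004, -1.0]]
wrist_force: [0.1, 1.4, 0.4]
width: 0.0081
```

```bash
python3 t.py
```

```text
turned deg 73.84 Tz 0.3621291372280662 F [0.067  1.3597 0.3739] eff6 -0.5416774749755859 qv 0.6486225746104586 t 12.9 pos [0.5129 0.0351 0.1692]
```

Request:
arm_command:
  moves:
    - [[0,0,2.5],[0,0,0],4]

```text
time_s: 12.98
position: [0.5128, 0.0351, 0.1692]
tcp_rot: [[0.992, -0.125, -0.005], [-0.125, -0.992, -0.003], [-0.004, 0.004, -1.0]]
wrist_force: [-1.1, 1.2, 0.4]
width: 0.0086
```

```bash
python3 t.py; python3 - <<'E'
from h import *
im=snapshot("wrist"); cv2.imwrite(f"pics/wrist17.png",im);cv2.imwrite("pics/w17c.png",cv2.resize(im[190:330,170:340],None,fx=4.5,fy=4.5,interpolation=2))
E
python3 t.py
```

```text
turned deg 76.45 Tz 0.33429131303744214 F [-1.1494  1.2005  0.357 ] eff6 -0.2894066646695137 qv 0.5331620624839352 t 12.9833 pos [0.5128 0.0351 0.1692]
turned deg 76.58 Tz 0.15444257650900978 F [-0.6743  0.9508 -0.0381] eff6 0.03686604788526893 qv -0.11054898654876476 t 13.0333 pos [0.5128 0.0352 0.1692]
```

View pics/w17c.png

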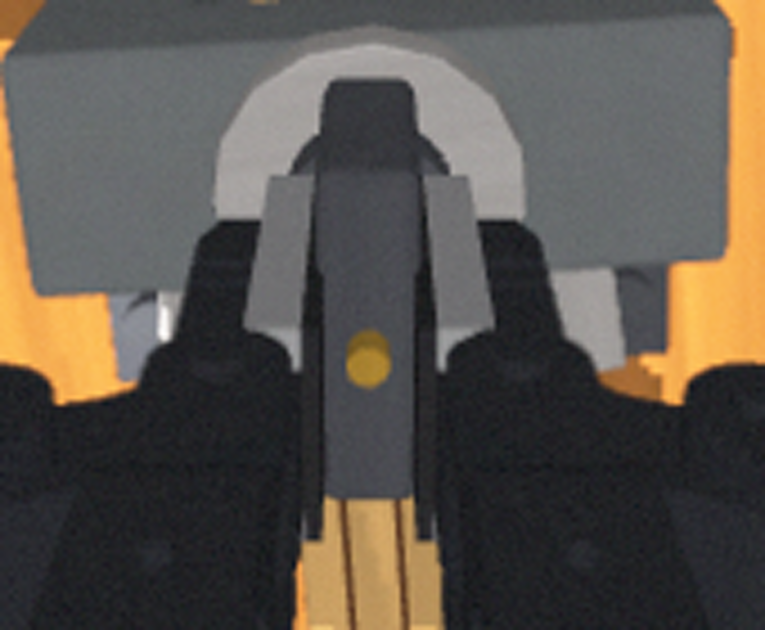

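Request:
arm_command:
  moves:
    - [[0,0,0],[0,0,0],12]
    - [[0,0,0],[0,0,0],20]
    - [[0,0,0],[0,0,0],30]
    - [[0,0,0],[0,0,0],36]
    - [[0,0,0],[0,0,-0.5],36]
    - [[0,0,0],[0,0,-0.9],36]
    - [[0,0,0],[0,0,-0.9],36]
    - [[0,0,0],[0,0,0],36]

```text
time_s: 13.7
position: [0.5115, 0.0345, 0.2387]
tcp_rot: [[0.992, -0.122, -0.011], [-0.122, -0.993, -0.004], [-0.011, 0.006, -1.0]]
wrist_force: [1.4, -0.5, -0.1]
width: 0.036
```

```bash
python3 - <<'E'
from h import *
st()
c=camera_info("wrist");im=snapshot("wrist"); cv2.imwrite(f"pics/wrist18.png",im);cv2.imwrite("pics/w18c.png",cv2.resize(im[180:300,185:325],None,fx=5,fy=5,interpolation=2)); np.save("c18.npy",c["cam_to_world"])
E
```

```text
pos [0.5115 0.0345 0.2387] yaw -7.0 lev [0.3217 0.613 ] F [ 1.3752 -0.4694 -0.1112] T [0.0469 0.0101 0.0269] t 13.7 w 0.036 j [-0.0644  0.312   1.7678 -0.0057  1.0728  0.0605]
```

View pics/w18c.png

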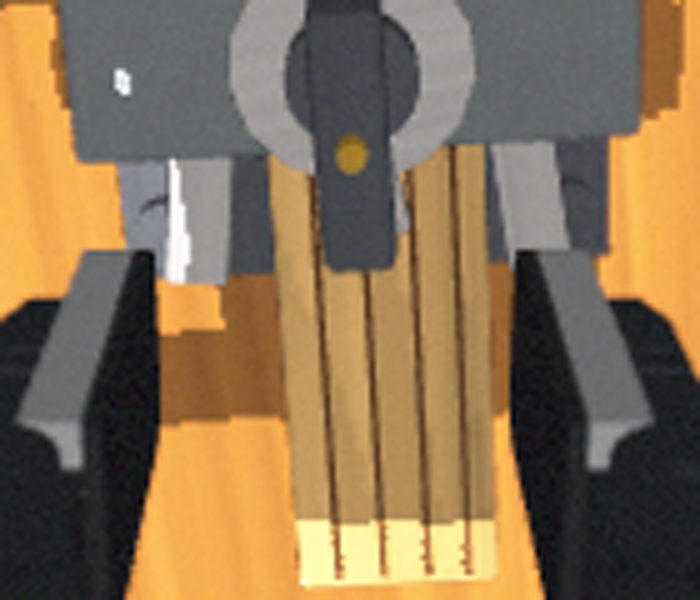

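View pics/wrist18.png

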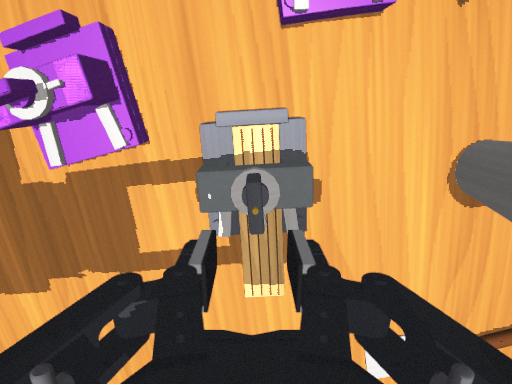

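Request:
arm_command:
  moves:
    - [[0.3,0.6,0],[0,0.8,-0.3],36]
    - [[0,0,0],[0,0.8,-0.2],36]
    - [[0,0,0],[0,0.5,0],36]
    - [[0,0,0],[0,0,0],36]
    - [[0,0,0],[0,0,0],36]

```text
time_s: 14.17
position: [0.5015, -0.0293, 0.25]
tcp_rot: [[0.993, -0.118, -0.004], [-0.118, -0.993, 0.0], [-0.004, 0.0, -1.0]]
wrist_force: [-0.4, -0.4, 0.1]
width: 0.0361
```

```bash
python3 - <<'E'
from h import *
st()
c=camera_info("wrist");im=snapshot("wrist"); cv2.imwrite(f"pics/wrist19.png",im);cv2.imwrite("pics/w19c.png",cv2.resize(im[0:180,180:330],None,fx=4,fy=4,interpolation=2)); np.save("c19.npy",c["cam_to_world"])
E
```

```text
pos [ 0.5015 -0.0293  0.25  ] yaw -6.8 lev [0.0099 0.2456] F [-0.4256 -0.3764  0.1189] T [ 0.0191  0.0045 -0.0179] t 14.17 w 0.0361 j [-0.1957  0.2811  1.7811 -0.0006  1.0836 -0.0768]
```

View pics/w19c.png

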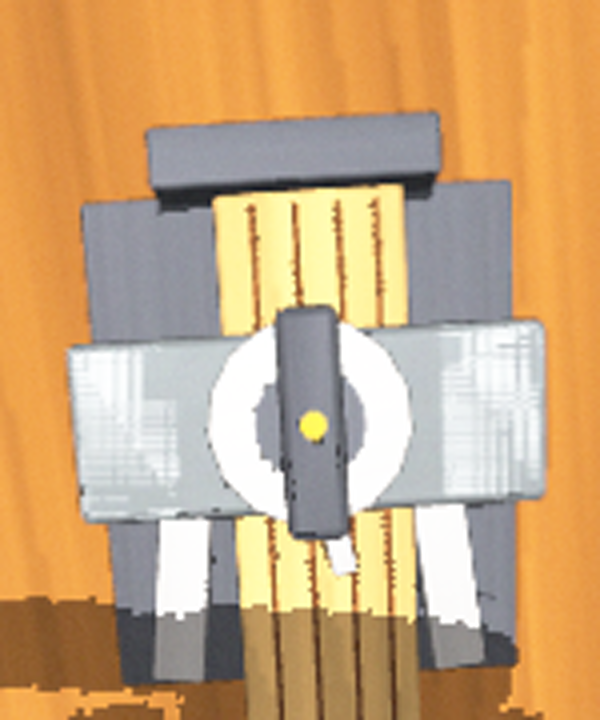

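```bash
python3 - <<'E'
from h import *
c=camera_info("wrist")
f=lambda x,y:[x/4-.38+180,y/4-.38]
w=ray2z("wrist",[f(307,310),f(320,537)],.118,c);t=ray2z("wrist",[f(311,421),f(343,573)],.086,c)
a=lambda v:np.degrees(np.arctan2(v[1],v[0]))
print("wing",a(w[1]-w[0]),"tab",a(t[1]-t[0]))
im=snapshot("side"); cv2.imwrite("pics/side19.png",im)
E
```

```text
wing -93.10526955792008 tab -84.26360412835808
```

View pics/side19.png

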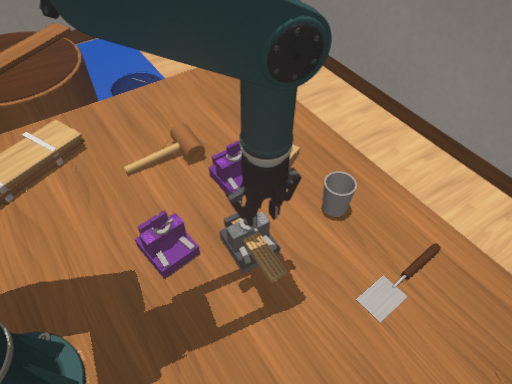

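Wing at -93°, collar tab at -84°. The tab has lagged by about 9°, so the clutch slipped and the wing is well inside 20°. The slat is at the stop, the gripper is clear, and the bystanders have not moved.

```bash
python3 -c "
from workcell import env
print(env.job_done())"
```

```text
the job is handed in; nothing more can be done
None
```

The slat is clamped against the end stop, the wing is released about 9° past first slip, and the job is handed in at about 14 s of the 72 s allowed.

**Slat:** I carried it level between the guides and pushed it in until about 20 N of force showed the end stop. After I let go, the wrist picture showed its end flush and parallel with the stop. It looked the same after tightening.

**Screw:** I turned the wing 76° clockwise in one grip.
- The torque ran at about 0.10–0.16 N m up to 54°.
- It rose from about 56° and averaged about 0.32 N m from 67° on, which puts first slip at roughly 66–68°.
- The wing now stands about 9° past the collar tab, which was aligned with it at the start. That is a picture measurement and agrees with the torque.

**Checks that disagreed or were weak:**
- The torque noise was about ±0.04 N m, so the slip point is only good to a few degrees.
- The early camera estimates of the screw axis differed by up to about 5 mm at close range, and more from the scene camera. Close wrist views settled it, and sideways forces while turning stayed under 2 N.
- I did not try to read the brass pin's rise, which would be only about 0.3 mm.

The scraper, mallet, tin, wedge and purple clamps were not touched.

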